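# Scoop two pine dowels out of a parts bin and tip them into the tray

### The arm

A 6-joint arm with a two-finger parallel gripper is mounted at the origin on the work surface. World frame = base frame: x ahead of the robot, y to its left, z up, the work surface at z = 0. Lengths are in mm, angles in rad, forces in N, time in s.
With the tool pointing down it reaches from about 325 to 775 mm from the base axis. Payload 5.5 kg.
Tool frame: the origin (TCP) lies at the very end of the fingers, on their centre line; the grasp point (between the pads) lies 19 mm behind it; z points along the fingers, y is the line along which they close (so a half turn about z gives the same grasp; the last joint's range is limited). The gripper opens to 88 mm and grips with 3 to 60 N. Pads are 20 mm wide; open, the fingers measure 115 mm over their backs; the gripper's body (75 mm by 178 mm) begins 61 mm behind the grasp point.
Start: joints at [1.06, 0.091, 1.231, -0, 1.82, -0.057], TCP at [263.037, 539.285, 186.831] pointing down, gripper open.
Joint ranges: [-2.87, 2.87], [-0.86, 2.18], [0.17, 2.46], [-1.51, 4.65], [0.06, 2.69], [-2.65, 2.65]. Speed limits (rad/s): [2.57, 2.57, 3.01, 3.14, 3.14, 3.14].

### API

Orientations are given as a unit quaternion [w, x, y, z].
In Python, from cell import robot gives the robot as it stands.
- The arm moves only by the tool servo_tool, never from a script. Its argument "commands" is a list of rows, each an object of numbers: "x", "y", "z": the shift along the tool's x, y, z in mm; "ax", "ay", "az": the turn, a rotation vector about the tool's x, y, z in degrees; "fingers": the opening in per cent of the stroke, from 0 (shut) to 100 (fully open). A call has 1 to 12 rows; each row shifts and turns the commanded pose from where the row before left it, along the tool's axes as they then stand; what a row does not reach is not made up. A row lasts 1/8 s, in which the tool goes at most 62.5 mm and 10.7 degrees, less where a joint would pass 70% of its speed; a pose out of reach is approached as far as the arm can. A call with a gripper value outside its range is refused whole. The fingers move at their own pace and stop on an object; "grip_force" is the grip in N (left out, the last holds). Time passes only in rows, so rows that do not move let the fingers close. It gives the time, the measured TCP pose, the force, the opening and the grip force at its end, in the units of the state.
- robot.observe(): the state, without advancing time (a new reading comes with each control period).
- robot.get_image(name): name is "side" or "top"; returns the picture (420x560x3 uint8, blue, green, red); there is no depth.
- robot.calibration(name): a dict with "intrinsics" (3x3 intrinsics, pixels), "world_to_cam" (4x4, takes a point from world to camera coordinates). Camera axes: x right, y up, looking along -z (the intrinsics and any distortion apply to the point x, -y, -z); pixel columns grow to the right and rows downward; lengths in mm; the calibration is good to about 2 mm. A picture is of the moment at which its call begins. calibration takes no time and is no camera call.
- robot.sign_off(): hands the job in; it is judged then, once.
Trained networks look in the newest picture that a camera, given by its name, has taken for a name from the list of things; names that differ only in an ending like _2 or _b are one class to them, and where a whole thing is asked for, a point or a joint stands for the part that bears it (a point fixed in the world has none). Each returns a list of dicts, best first, with "p" (0 to 1); they miss things now and then, are a little off and sometimes report something else, mostly with a low value. They report only what shows in the picture. A call takes as long as a camera call. They do not tell look-alikes from the thing itself.
- robot.spot_in(target, camera): "at" ([column, row] in pixels, amid what is visible of it).
- robot.silhouettes(target, camera): "mask" (420x560 bool, what is visible of it) and "at" ([column, row] in pixels, amid what is visible of it).
- robot.tip_of(target, camera): "at" ([column, row] in pixels: a listed point, or the origin of a listed thing).
The state is a dict: "time_s": time; "joint_pos": joint angles; "qd": joint speeds; "effort": joint torques, N m; "tool_pos": TCP position; "tcp_rot": TCP orientation; "ft_force": force on the tool from outside, world axes, zero at the start; "ft_torque": the same for the moment, N m; "grip_width": finger opening in mm; "finger_force": force on a finger pad.
Only numpy, scipy, OpenCV 4.12 (cv2) and the standard library are available. Lean on these libraries where they do the work, as an engineer would, in place of code of your own. Each camera call takes 0.05 s, during which the arm holds its last target. There are 200 camera calls.

### The job

Take the scoop by its handle, run it along the bin floor so that the bin's back corner backs both oiled pine dowels up onto the pan, and lift them out together in one load without the fingers touching them. Tip both dowels into the plywood tray from low down, without flinging or dropping them from a height, then stand the scoop flat on the bench and let go. Leave the steel block in the bin, and do not move the file, reel or coaster.

Things in the scene. Friction and masses are not known exactly. Their poses are not given: they have to be found in the camera images.
- scoop: Aluminium hand scoop, 170 g, loose, pan flat on the bench. Origin: centre of the pan's underside; +x to its open nose, z up. Pan 80 mm long (x), 108 mm wide outside, 102 inside; floor 3 mm thick; back wall 36 mm high at x = -40, side walls 32 mm high from there to x = +26 mm. A handle (see scoop_grip) stands on the middle of the back wall and leans 25 degrees back (top towards -x).
- scoop_grip (a point): Middle of the scoop's wooden grip, on its axis: 76 mm behind (-x) and 89 mm above the scoop's origin. Grip 24 mm wide (y), 26 mm deep, 70 mm long; its flat sides face the scoop's +y and -y; its axis leans 25 degrees from vertical and its top end is 35 mm from here.
- scoop_lip (a point): Middle of the scoop's front edge, on the underside, 40 mm ahead (+x) of the origin. The lip is a wedge 1.5 mm thick here, rising to a crest 5 mm high 12 mm behind. The crest stands 2 mm above the pan's floor: it holds a dowel in the level pan, and the nose must go down well over 30 degrees (45 or so) to tip a dowel out.
- bin: Grey plastic parts bin, fixed. Origin: centre of its underside; x runs from its low front wall (robot's side) to its back wall. Inside 270 (x) by 220 mm (y); walls 6 mm thick; floor top 8 mm above the bench. Back and side walls 60 mm high, front wall 24 mm. The dowels lie in one back corner region, the steel block in the other; either may be left or right.
- dowel_a: Pine dowel, 26 mm diameter, 76 mm long, about 25 g, lying loose on the bin's floor roughly parallel to the bin's back wall. Origin: its centre; its y axis is the dowel's axis. Freshly oiled: slippery (friction about 0.3), rolls freely.
- dowel_b: Second pine dowel, same as dowel_a, lying in front of it (nearer the bin's low front) and roughly parallel to it.
- block: Steel V-block, 70 x 50 x 40 mm, 0.6 kg, loose on the bin's floor in the back corner region without dowels. Origin: centre of its underside. It stays in the bin.
- tray: Shallow plywood tray, fixed to the bench to one side of the bin (left or right; the scoop lies on the other side). Outside 200 mm (x) by 170 mm (y), walls 6 mm thick and 48 mm high, floor 6 mm thick. Origin: centre of its underside.
- file: Bystander: steel file with wooden handle, 285 mm long, near the robot.
- reel: Bystander: yellow chalk-line reel, about 105 x 65 x 44 mm, far left. Origin: centre of its underside.
- coaster: Bystander: white ceramic coaster, 96 mm across, 9 mm thick, far right.
Not all that is in view belongs to the job. Leave any green or purple look-alike of the dowel_a alone.

How it is judged:
By the outcome, as a careful person would: the job done as asked, in the order asked, and still so for the second after the job is handed in, with the robot touching nothing.
It also fails if it takes over 72 s, if anything falls off the work surface, if the arm or the gripper's body presses on something with over 40 N, if the wrist force passes 120 N, or if a joint passes its speed limit or range.

## Working session

There is one attempt and no reset: what is moved stays moved. The work goes in short steps, Python scripts to look and compute and a tool call to move; the robot and the scene stay as the last step left them, time stands still between calls to the robot, and variables do not carry over. Pictures are saved under pics/ and viewed, at most 10 in all, crops included, and the job is handed in when it is done.

Besides the shell and the picture viewer there is one more tool, called as name(argument=value, ...), one argument or row to a line, values as JSON. servo_tool: Moves the arm, as the interface text tells. Its arguments: {"type":"object","properties":{"commands":{"type":"array"},"grip_force":{"type":"number"}},"required":["commands"]}

```bash
mkdir -p pics; ls
python3 - <<'E'
from cell import robot
import cv2
for n in("top","side"):
    im=robot.get_image(n); cv2.imwrite(f"pics/{n}0.png",im)
    c=robot.calibration(n); print(n,c)
    for t in["scoop","scoop_grip","scoop_lip","bin","dowel_a","block","tray"]:
        print(t,[(round(d["p"],2),[round(float(v)) for v in d["at"]]) for d in robot.tip_of(t,n)[:4]])
s=robot.observe();print(s["time_s"],s["tool_pos"],s["tcp_rot"],s["ft_force"])
E
```

```text
pics
top {'intrinsics': array([[480.22281383,   0.        , 278.08425564],
       [  0.        , 480.22281383, 212.90290568],
       [  0.        ,   0.        ,   1.        ]]), 'world_to_cam': array([[ 5.00847432e-03, -9.99979016e-01, -4.10887397e-03,
         4.80786813e+00],
       [ 9.86772306e-01,  4.27644605e-03,  1.62055941e-01,
        -5.23591294e+02],
       [-1.62034969e-01, -4.86617607e-03,  9.86773018e-01,
        -1.35738249e+03],
       [ 0.00000000e+00,  0.00000000e+00,  0.00000000e+00,
         1.00000000e+00]])}
scoop [(0.71, [151, 219]), (0.58, [168, 304])]
scoop_grip [(0.57, [141, 240])]
scoop_lip [(0.69, [154, 209])]
bin [(0.62, [287, 208])]
dowel_a [(0.79, [304, 189]), (0.79, [340, 138]), (0.78, [308, 200]), (0.58, [353, 192])]
block [(0.89, [270, 189])]
tray [(0.86, [407, 241])]
side {'intrinsics': array([[403.33345624,   0.        , 279.88566471],
       [  0.        , 403.33345624, 211.3319834 ],
       [  0.        ,   0.        ,   1.        ]]), 'world_to_cam': array([[ 9.26064197e-01, -3.77098178e-01, -1.42150564e-02,
        -4.58865623e+02],
       [ 3.01870423e-01,  7.17666192e-01,  6.27558352e-01,
        -2.20926094e+02],
       [-2.26449445e-01, -5.85450426e-01,  7.78439752e-01,
        -9.03329822e+02],
       [ 0.00000000e+00,  0.00000000e+00,  0.00000000e+00,
         1.00000000e+00]])}
scoop [(0.93, [238, 146]), (0.18, [301, 240])]
scoop_grip [(0.77, [208, 123])]
scoop_lip []
bin [(0.64, [302, 238]), (0.35, [207, 121]), (0.32, [246, 142])]
dowel_a [(0.83, [331, 243]), (0.78, [410, 256]), (0.74, [317, 245]), (0.57, [352, 298])]
block [(0.73, [315, 212])]
tray [(0.85, [334, 391])]
0.8 [263.03253021 539.2867543  186.86022049] [2.99335022e-06 2.24944474e-01 9.74371584e-01 1.92912168e-05] [-0.15613759 -0.09191104 -0.15043153]
```

Run:
```python
import cv2
t=cv2.imread("pics/top0.png")
cv2.imwrite("pics/top0c.png",cv2.resize(t[110:310,90:500],None,fx=1.95,fy=1.95,interpolation=cv2.INTER_CUBIC))
```

```text
(no output)
```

View pics/top0c.png

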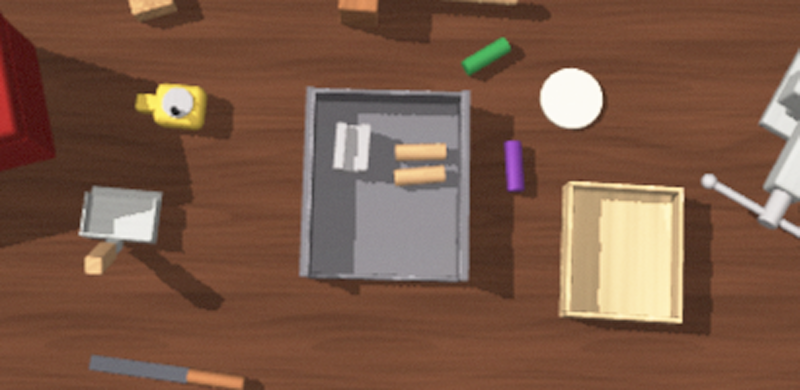

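View pics/side0.png

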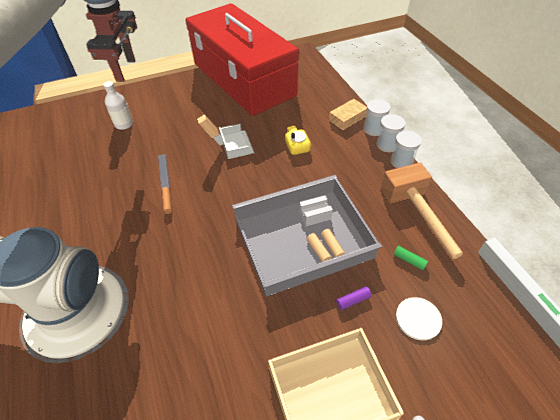

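The top view shows the scoop on the left at px (151,215), nose pointing away. The dowels are in the bin's right back area at (305,187) and (305,200), the block is back left at (270,185), and the tray is at the right at (410,238). The purple and green rods are decoys. Next I'll fit the poses.

```bash
cat > h.py <<'E'
import numpy as np, cv2
from scipy.spatial.transform import Rotation as R
def proj(c,P):
    q=np.c_[P,np.ones(len(P))]@c["world_to_cam"].T; K=c["intrinsics"]
    return np.c_[K[0,2]+K[0,0]*q[:,0]/-q[:,2], K[1,2]+K[1,1]*-q[:,1]/-q[:,2]]
def box(x0,x1,y0,y1,z0,z1): return np.array([[x,y,z] for x in(x0,x1) for y in(y0,y1) for z in(z0,z1)],float)
g=R.from_euler("y",-25,degrees=True)
def gripbox(): return g.apply(box(-13,13,-12,12,-35,35))+[-76,0,89]
th=np.linspace(0,2*np.pi,20)
cyl=np.array([[13*np.cos(t),s,13*np.sin(t)] for t in th for s in(-38,38)])
M={"scoop":[np.r_[box(-40,-39,-54,54,0,36),box(-40,26,-54,54,0,32),box(26,40,-54,54,0,1.5)],gripbox(),g.apply(box(-5,5,-5,5,-60,0))+[-76,0,89]],
"dowel_a":[cyl],"bin":[np.r_[box(-141,-140,-116,116,0,24),box(140,141,-116,116,0,60),box(-130,141,-116,116,0,60)]],
"tray":[box(-100,100,-85,85,0,48)],"block":[box(-35,35,-25,25,0,40)]}
def render(c,parts,x,y,yaw,z):
    m=np.zeros((420*4,560*4),np.uint8); r=R.from_euler("z",yaw)
    for P in parts:
        u=proj(c,r.apply(P)+[x,y,z]); h=cv2.convexHull(((u+.5)*4).astype(np.int32)); cv2.fillConvexPoly(m,h,255)
    return cv2.resize(m,(560,420),interpolation=cv2.INTER_AREA)/255.
def plan(s,pos,rot,n):  # n equal rows from state s to pos, rot
    r0=R.from_quat(np.roll(s["tcp_rot"],-1)); d=(r0.inv()*rot).as_rotvec(degrees=True)
    t=r0.inv().apply(np.array(pos)-s["tool_pos"]); return t,d
E
cat > fit.py <<'E'
from cell import robot
from h import *
from scipy.optimize import minimize
cs={n:robot.calibration(n) for n in("top","side")}
def onplane(c,uv,z):
    f=lambda p: proj(c,np.array([[p[0],p[1],z]]))[0]-uv
    from scipy.optimize import fsolve
    return fsolve(f,[500,0])
for t,z in [("scoop",0),("bin",0),("tray",0),("block",8),("dowel_a",21)]:
    dets={n:[d for d in robot.silhouettes(t,n) if d["p"]>.3] for n in cs}
    for d in dets["top"]:
        p0=onplane(cs["top"],np.array(d["at"]),z+15)
        # match side detection by smallest distance on plane
        S=sorted(dets["side"],key=lambda e:np.linalg.norm(onplane(cs["side"],np.array(e["at"]),z+15)-p0))
        ms={"top":d["mask"].astype(float)}
        if S and np.linalg.norm(onplane(cs["side"],np.array(S[0]["at"]),z+15)-p0)<60: ms["side"]=S[0]["mask"].astype(float)
        def cost(p):
            return sum(1-np.minimum(r,m).sum()/np.maximum(r,m).sum() for n,m in ms.items() for r in [render(cs[n],M[t],p[0],p[1],p[2],z)])
        best=None
        for yaw in ([0,1.57] if t in("block",) else [0,.0] if t!="dowel_a" else [0,.9,1.57]):
            o=minimize(cost,[*p0,yaw],method="Nelder-Mead",options=dict(initial_simplex=[[*p0,yaw],[p0[0]+15,p0[1],yaw],[p0[0],p0[1]+15,yaw],[*p0,yaw+.15]],xatol=.1,fatol=1e-4))
            if best is None or o.fun<best.fun: best=o
        print(t,round(d["p"],2),list(ms),best.x[:2].round(1),"yaw",np.degrees(best.x[2]).round(1),"cost",round(best.fun,3),"px",np.round(d["at"]))
E
python3 fit.py
```

```text
scoop 0.75 ['top'] [508.9 380.5] yaw -4.5 cost 0.066 px [146. 222.]
bin 0.72 ['top', 'side'] [550.  -18.3] yaw -1.7 cost 0.322 px [287. 208.]
tray 0.65 ['top', 'side'] [ 450.2 -374.5] yaw -3.3 cost 0.039 px [406. 240.]
block 0.78 ['top', 'side'] [606.   31.4] yaw -5.0 cost 0.184 px [272. 189.]
dowel_a 0.71 ['top', 'side'] [ 582.5 -218.5] yaw 93.2 cost 0.314 px [356. 195.]
dowel_a 0.61 ['top', 'side'] [604.  -71.7] yaw 2.7 cost 0.336 px [304. 185.]
dowel_a 0.59 ['top', 'side'] [567.7 -71.6] yaw 4.8 cost 0.291 px [308. 200.]
dowel_a 0.55 ['top', 'side'] [ 755.7 -179.4] yaw 33.0 cost 0.397 px [339. 136.]
dowel_a 0.48 ['top'] [489.8 371.6] yaw 9.6 cost 0.79 px [150. 221.]
```

Run:
```python
from cell import robot
from h import *
from scipy.optimize import fsolve
def on(n,uv,z):
    c=robot.calibration(n); return fsolve(lambda p: proj(c,np.array([[p[0],p[1],z]]))[0]-uv,[500,0]).round(1)
for k,u,v in [("TL",309,89),("TR",469,92),("inTL",318,95),("inTR",461,97),("bL",302,277),("bR",468,280)]:
    print(k,[list(on("top",np.array([u/1.95+90,v/1.95+110]),z)) for z in(24,60,68)])
# side view corners of rim: back-left, back-right, front-right, front-left
for k,u,v in [("BL",335,179),("BR",380,243),("FR",269,293),("FL",235,207)]:
    print(k,[list(on("side",np.array([u,v]),z)) for z in(24,60,68)])
for n in("top","side"):
    cs=robot.calibration(n); robot.get_image(n)
    # expected scoop grip & lip
    r=R.from_euler("z",-4.5,degrees=True)
    print(n,proj(cs,r.apply([[-76,0,89],[40,0,0],[0,0,0]])+[509,380.5,0]).round(),[ (t,d["p"],np.round(d["at"])) for t in("scoop_grip","scoop_lip") for d in robot.tip_of(t,n)[:1]])
    print(proj(cs,np.array([[604.,-71.7,21],[567.7,-71.6,21]])).round(1),[(round(d["p"],2),np.round(d["at"],1)) for d in robot.tip_of("dowel_a",n)])
```

```text
TL [[np.float64(701.2), np.float64(97.5)], [np.float64(690.8), np.float64(95.0)], [np.float64(688.5), np.float64(94.5)]]
TR [[np.float64(697.4), np.float64(-149.7)], [np.float64(687.1), np.float64(-145.8)], [np.float64(684.8), np.float64(-144.9)]]
inTL [[np.float64(691.7), np.float64(83.5)], [np.float64(681.5), np.float64(81.3)], [np.float64(679.3), np.float64(80.9)]]
inTR [[np.float64(689.3), np.float64(-137.2)], [np.float64(679.2), np.float64(-133.7)], [np.float64(677.0), np.float64(-132.9)]]
bL [[np.float64(410.5), np.float64(103.6)], [np.float64(407.6), np.float64(101.0)], [np.float64(406.9), np.float64(100.4)]]
bR [[np.float64(407.2), np.float64(-144.5)], [np.float64(404.3), np.float64(-140.8)], [np.float64(403.7), np.float64(-139.9)]]
BL [[np.float64(706.2), np.float64(113.9)], [np.float64(687.6), np.float64(84.8)], [np.float64(683.5), np.float64(78.3)]]
BR [[np.float64(709.3), np.float64(-118.3)], [np.float64(690.6), np.float64(-137.1)], [np.float64(686.4), np.float64(-141.3)]]
FR [[np.float64(412.9), np.float64(-139.7)], [np.float64(407.3), np.float64(-157.6)], [np.float64(406.0), np.float64(-161.6)]]
FL [[np.float64(420.5), np.float64(125.8)], [np.float64(414.6), np.float64(96.1)], [np.float64(413.2), np.float64(89.5)]]
top [[142. 242.]
 [155. 206.]
 [154. 219.]] [('scoop_grip', 0.69, array([139., 242.])), ('scoop_lip', 0.72, array([171., 304.]))]
[[304.7 187.6]
 [304.7 199.6]] [(0.67, array([339.8, 137.3])), (0.62, array([303.8, 187.8])), (0.6, array([307.3, 200.9])), (0.59, array([354.7, 195.5]))]
side [[209. 127.]
 [250. 142.]
 [237. 144.]] [('scoop_grip', 0.74, array([208., 125.])), ('scoop_lip', 0.66, array([249., 141.]))]
[[332.1 242.9]
 [318.6 247.7]] [(0.82, array([410.4, 258.6])), (0.81, array([332.3, 243.9])), (0.72, array([354.4, 298.9])), (0.67, array([317.5, 248.5]))]
```

```bash
cat > wp.py <<'E'
from cell import robot
from h import *
import sys
from scipy.spatial.transform import Slerp
def cur():
    s=robot.observe(); return np.array(s["tool_pos"]),R.from_quat(np.roll(s["tcp_rot"],-1)),s
T0=R.from_matrix(np.array([[-np.cos(np.radians(25)),0,np.sin(np.radians(25))],[0,1,0],[-np.sin(np.radians(25)),0,-np.cos(np.radians(25))]]))
OFF=np.array([-67.97,0,71.78])
def tcp(x,y,z,yaw,pitch=0,back=0):  # scoop origin pose -> tcp pose; pitch + = nose down
    r=R.from_euler("ZY",[yaw,pitch],degrees=True); t=r*T0
    return np.array([x,y,z])+r.apply(OFF)-back*t.as_matrix()[:,2], t
def rows(start,segs):   # segs: list of ((pos,rot),n)
    p,r=start
    for (P,Q),n in segs:
        sl=Slerp([0,1],R.concatenate([r,Q])); print("seg",n)
        last=None;k=0
        for i in range(n):
            a,b=sl(i/n),sl((i+1)/n); t=a.inv().apply((P-p)/n); w=(a.inv()*b).as_rotvec(degrees=True)
            print(i,t.round(1),w.round(2))
        p,r=P,Q
E
python3 - <<'E'
from wp import *
p,r,s=cur()
rows((p,r),[(tcp(509,380.5,0,-4.5,0,100),5)])
rows(tcp(509,380.5,0,-4.5,0,100),[(tcp(509,380.5,0,-4.5,0,0),1)])
E
```

```text
seg 5
0 [-37.6 -15.1   4.9] [-0.94 -4.94 -4.23]
1 [-35.9 -17.9   7.8] [-0.94 -4.94 -4.23]
2 [-33.7 -20.6  10.5] [-0.94 -4.94 -4.23]
3 [-31.  -23.2  12.9] [-0.94 -4.94 -4.23]
4 [-28.  -25.6  15.1] [-0.94 -4.94 -4.23]
seg 1
0 [ -0.   0. 100.] [0. 0. 0.]
```

servo_tool(
  commands=[
    {"x": -37.6, "y": -15.1, "z": 4.9, "ax": -0.94, "ay": -4.94, "az": -4.23, "fingers": 100},
    {"x": -35.9, "y": -17.9, "z": 7.8, "ax": -0.94, "ay": -4.94, "az": -4.23},
    {"x": -33.7, "y": -20.6, "z": 10.5, "ax": -0.94, "ay": -4.94, "az": -4.23},
    {"x": -31, "y": -23.2, "z": 12.9, "ax": -0.94, "ay": -4.94, "az": -4.23},
    {"x": -28, "y": -25.6, "z": 15.1, "ax": -0.94, "ay": -4.94, "az": -4.23},
    {"x": 0},
    {"x": 0},
    {"x": 0},
  ],
)

```text
invalid input
```

Run:
```python
from wp import *
p,r,s=cur()
print(s["time_s"],p,tcp(509,380.5,0,-4.5,0,100)[0])
rows((p,r),[(tcp(509,380.5,0,-4.5,0,0),1)])
cv2.imwrite("pics/s1.png",cv2.resize(robot.get_image("side")[60:220,120:330],None,fx=3,fy=3,interpolation=cv2.INTER_CUBIC))
for n in("side","top"):
    if n=="top": robot.get_image(n)
    P=R.from_euler("z",-4.5,degrees=True).apply([[-76,0,89]])+[509,380.5,0]
    print(n,proj(robot.calibration(n),P).round(1),[(round(d["p"],2),np.round(d["at"],1)) for d in robot.tip_of("scoop_grip",n)])
```

```text
1.7 [263.02834949 539.29636928 186.82788147] [399.10798176 389.1486894  162.4107787 ]
seg 1
0 [-227.5  -59.8  115. ] [ -4.69 -24.7  -21.16]
side [[208.6 126.7]] [(0.71, array([206.5, 123.9]))]
top [[142.1 241.5]] [(0.64, array([140. , 243.2]))]
```

View pics/s1.png

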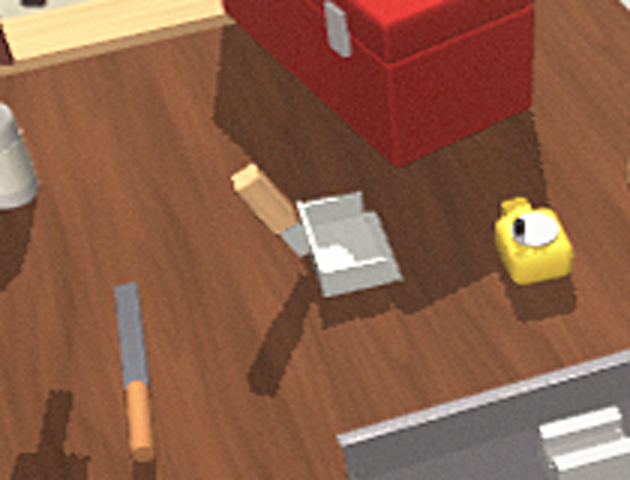

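The arm did not move because the call was rejected as invalid. The picture shows the scoop still untouched, with its handle at crop (262,195). I'll resend with every field filled in.

servo_tool(
  commands=[
    {"x": -37.6, "y": -15.1, "z": 4.9, "ax": -0.94, "ay": -4.94, "az": -4.23, "fingers": 100},
    {"x": -35.9, "y": -17.9, "z": 7.8, "ax": -0.94, "ay": -4.94, "az": -4.23, "fingers": 100},
    {"x": -33.7, "y": -20.6, "z": 10.5, "ax": -0.94, "ay": -4.94, "az": -4.23, "fingers": 100},
    {"x": -31, "y": -23.2, "z": 12.9, "ax": -0.94, "ay": -4.94, "az": -4.23, "fingers": 100},
    {"x": -28, "y": -25.6, "z": 15.1, "ax": -0.94, "ay": -4.94, "az": -4.23, "fingers": 100},
    {"x": 0, "y": 0, "z": 0, "ax": 0, "ay": 0, "az": 0, "fingers": 100},
    {"x": 0, "y": 0, "z": 0, "ax": 0, "ay": 0, "az": 0, "fingers": 100},
  ],
  grip_force=60,
)

```text
time_s: 2.78
tool_pos: [398.9, 389.6, 163.0]
tcp_rot: [0.216, 0.039, 0.976, -0.008]
ft_force: [-0.2, -0.4, -0.5]
grip_width: 87.7
finger_force: 0.0
```

Run:
```python
from wp import *
p,r,s=cur()
print(s["time_s"],p,tcp(509,380.5,0,-4.5,0,100)[0])
rows((p,r),[(tcp(509,382,0,-4.5,0,0),1)])
```

```text
2.775 [398.90224509 389.63683864 163.00264324] [399.10798176 389.1486894  162.4107787 ]
seg 1
0 [1.000e-01 9.000e-01 1.006e+02] [ 0.08 -0.04 -0.09]
```

servo_tool(
  commands=[
    {"x": 0, "y": 1, "z": 35, "ax": 0, "ay": 0, "az": 0, "fingers": 100},
    {"x": 0, "y": 0, "z": 35, "ax": 0, "ay": 0, "az": 0, "fingers": 100},
    {"x": 0, "y": 0, "z": 30, "ax": 0, "ay": 0, "az": 0, "fingers": 100},
    {"x": 0, "y": 0, "z": 0, "ax": 0, "ay": 0, "az": 0, "fingers": 100},
    {"x": 0, "y": 0, "z": 0, "ax": 0, "ay": 0, "az": 0, "fingers": 100},
  ],
  grip_force=60,
)

```text
time_s: 3.4
tool_pos: [441.5, 387.9, 73.4]
tcp_rot: [0.217, 0.039, 0.975, -0.008]
ft_force: [-0.6, -0.9, 0.4]
grip_width: 88.0
finger_force: 0.0
```

Run:
```python
from wp import *
p,r,s=cur(); print(s["ft_force"],p)
im=robot.get_image("side")[60:220,120:330]; im2=robot.get_image("top")[170:290,90:230]
a=cv2.resize(im,(400,305),interpolation=cv2.INTER_CUBIC);b=cv2.resize(im2,(356,305),interpolation=cv2.INTER_CUBIC)
cv2.imwrite("pics/s2.png",np.hstack([a,b]))
```

```text
[-0.64179968 -0.93534346  0.35892504] [441.50792374 387.89533144  73.3824445 ]
```

View pics/s2.png

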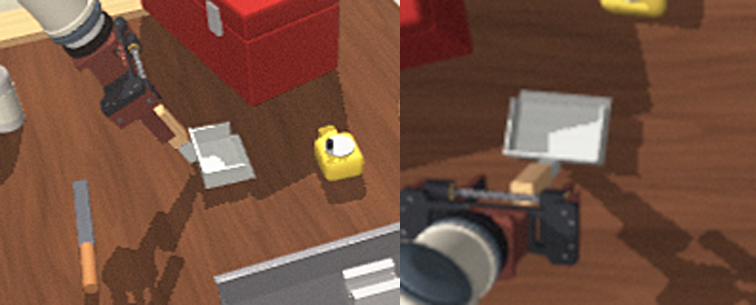

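Run:
```python
from wp import *
p,r,s=cur(); z=r.as_matrix()[:,2];y=r.as_matrix()[:,1]
for n in("top","side"):
    im=robot.get_image(n); c=robot.calibration(n)
    m=robot.silhouettes("scoop_grip",n); print(n,[(round(d["p"],2),np.round(d["at"])) for d in m],[(round(d["p"],2),np.round(d["at"])) for d in robot.tip_of("scoop_grip",n)])
    big=cv2.resize(im,None,fx=5,fy=5,interpolation=cv2.INTER_CUBIC)
    pts=[p,p-19*z,p-19*z+44*y,p-19*z-44*y,p+44*y,p-44*y]
    for k,u in enumerate(proj(c,np.array(pts))): cv2.circle(big,tuple(int(v) for v in (u+.5)*5),3,[(0,0,255),(0,255,255),(0,255,0),(255,0,0),(0,128,0),(128,0,0)][k],-1)
    S=R.from_euler("z",-4.5,degrees=True)
    P=S.apply(np.r_[gripbox(),box(-40,26,-54,54,0,32),box(26,40,-54,54,0,1.5)])+[509,380.5,0]
    for u in proj(c,P): cv2.circle(big,tuple(int(v) for v in (u+.5)*5),2,(255,0,255),-1)
    u=proj(c,p[None])[0]*5; x,yy=int(u[0]),int(u[1]); a=big[max(0,yy-250):yy+150,max(0,x-200):x+200]
    cv2.imwrite(f"pics/z{n}.png",cv2.resize(a,(400,400)))
cv2.imwrite("pics/s3.png",np.hstack([cv2.imread("pics/ztop.png"),cv2.imread("pics/zside.png")]))
```

```text
top [(0.56, array([149., 218.]))] [(0.81, array([138., 241.]))]
side [(0.6, array([232., 137.]))] [(0.97, array([209., 126.])), (0.62, array([164., 180.]))]
```

View pics/s3.png

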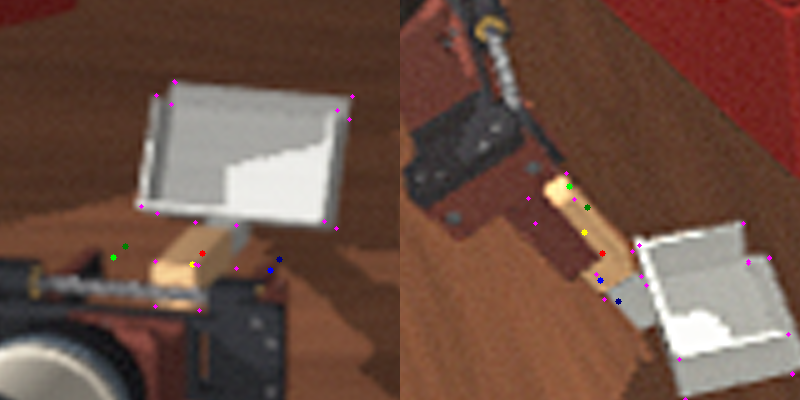

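The model overlay matches the scoop to within about 1–2 px. The grasp point (yellow) sits on the grip, with the fingers straddling it. Closing now.

servo_tool(
  commands=[
    {"x": 0, "y": 0, "z": 0, "ax": 0, "ay": 0, "az": 0, "fingers": 0},
    {"x": 0, "y": 0, "z": 0, "ax": 0, "ay": 0, "az": 0, "fingers": 0},
    {"x": 0, "y": 0, "z": 0, "ax": 0, "ay": 0, "az": 0, "fingers": 0},
    {"x": 0, "y": 0, "z": 0, "ax": 0, "ay": 0, "az": 0, "fingers": 0},
    {"x": 0, "y": 0, "z": 0, "ax": 0, "ay": 0, "az": 0, "fingers": 0},
    {"x": 0, "y": 0, "z": 0, "ax": 0, "ay": 0, "az": 0, "fingers": 0},
    {"x": 0, "y": 0, "z": 0, "ax": 0, "ay": 0, "az": 0, "fingers": 0},
    {"x": 0, "y": 0, "z": 0, "ax": 0, "ay": 0, "az": 0, "fingers": 0},
  ],
  grip_force=60,
)

```text
time_s: 4.8
tool_pos: [441.3, 386.8, 71.7]
tcp_rot: [0.216, 0.038, 0.976, -0.008]
ft_force: [-0.7, -0.1, -0.5]
grip_width: 23.8
finger_force: 60.0
```

```bash
cat > est.py <<'E'
from wp import *
from scipy.optimize import minimize
# fit scoop pose in hand: offset of scoop origin in tool frame assumed rigid; estimate x,y,yaw on bench
def fit_scoop(z,x0):
    ms={}
    for n in("top","side"):
        robot.get_image(n); d=robot.silhouettes("scoop",n)
        if d: ms[n]=(robot.calibration(n),d[0]["mask"])
        print(n,d and d[0]["at"],d and d[0]["p"])
    def cost(p):
        o=0
        for c,m in ms.values():
            r=render(c,M["scoop"][:1],*p,z); k=(r>.5); 
            o+=1-np.minimum(r,m).sum()/max(1,r.sum())+ .3*(np.maximum(r,m).sum()-r.sum())/r.sum()
        return o
    S=np.array([x0]*4,float); S[1,0]+=10;S[2,1]+=10;S[3,2]+=.1
    o=minimize(cost,x0,method="Nelder-Mead",options=dict(initial_simplex=S,xatol=.1,fatol=1e-4)); return o
E
python3 - <<'E'
from est import *
p,r,s=cur(); print(p,s["ft_force"],s["grip_width"],s["time_s"])
o=fit_scoop(0,[509,380.5,-.0785]); print(o.x[:2],np.degrees(o.x[2]),o.fun)
q=tcp(509,380.5,0,-4.5)[0]; print(q)
E
```

```text
[441.3272761  386.77434023  71.67046784] [-0.70379327 -0.05257713 -0.51474948] 23.75062568900773 4.8
top [147.3, 221.2] 0.81
side [230.7, 139.2] 0.85
[504.5183718  381.88540515] 1.8954768754998144 0.21891517021514512
[441.23952883 385.83286474  71.78      ]
```

Run:
```python
from wp import *
p,r,s=cur()
a=tcp(509,381.4,110,-4.5); b=tcp(490,-70,110,-1.1); c=tcp(490,-70,20,-1.1)
rows((p,r),[(a,3),(b,12)])
rows(b,[(c,1)])
```

```text
seg 3
0 [-15.5  -0.  -33.3] [ 0. -0. -0.]
1 [-15.5  -0.  -33.3] [ 0. -0. -0.]
2 [-15.5  -0.  -33.3] [ 0. -0. -0.]
seg 12
0 [ -1.3 -38.    0.6] [-0.12  0.   -0.26]
1 [ -1.1 -38.    0.5] [-0.12  0.   -0.26]
2 [ -0.9 -38.    0.4] [-0.12 -0.   -0.26]
3 [ -0.7 -38.    0.3] [-0.12  0.   -0.26]
4 [ -0.6 -38.    0.3] [-0.12  0.   -0.26]
5 [ -0.4 -38.    0.2] [-0.12  0.   -0.26]
6 [ -0.2 -38.    0.1] [-0.12 -0.   -0.26]
7 [ -0.1 -38.    0. ] [-0.12  0.   -0.26]
8 [  0.1 -38.   -0.1] [-0.12  0.   -0.26]
9 [  0.3 -38.   -0.1] [-0.12 -0.   -0.26]
10 [  0.4 -38.   -0.2] [-0.12 -0.   -0.26]
11 [  0.6 -38.   -0.3] [-0.12  0.   -0.26]
seg 1
0 [38.   0.  81.6] [0. 0. 0.]
```

servo_tool(
  commands=[
    {"x": -15.5, "y": 0, "z": -33.3, "ax": 0, "ay": 0, "az": 0, "fingers": 0},
    {"x": -15.5, "y": 0, "z": -33.3, "ax": 0, "ay": 0, "az": 0, "fingers": 0},
    {"x": -15.5, "y": 0, "z": -33.3, "ax": 0, "ay": 0, "az": 0, "fingers": 0},
  ],
)

```text
time_s: 5.38
tool_pos: [440.9, 386.4, 182.2]
tcp_rot: [0.216, 0.038, 0.976, -0.009]
ft_force: [-0.1, 0.4, -1.0]
grip_width: 23.1
finger_force: 60.0
```

servo_tool(
  commands=[
    {"x": -1.3, "y": -38, "z": 0.6, "ax": -0.12, "ay": 0, "az": -0.26, "fingers": 0},
    {"x": -1.1, "y": -38, "z": 0.5, "ax": -0.12, "ay": 0, "az": -0.26, "fingers": 0},
    {"x": -0.9, "y": -38, "z": 0.4, "ax": -0.12, "ay": 0, "az": -0.26, "fingers": 0},
    {"x": -0.7, "y": -38, "z": 0.3, "ax": -0.12, "ay": 0, "az": -0.26, "fingers": 0},
    {"x": -0.6, "y": -38, "z": 0.3, "ax": -0.12, "ay": 0, "az": -0.26, "fingers": 0},
    {"x": -0.4, "y": -38, "z": 0.2, "ax": -0.12, "ay": 0, "az": -0.26, "fingers": 0},
    {"x": -0.2, "y": -38, "z": 0.1, "ax": -0.12, "ay": 0, "az": -0.26, "fingers": 0},
    {"x": -0.1, "y": -38, "z": 0, "ax": -0.12, "ay": 0, "az": -0.26, "fingers": 0},
    {"x": 0.1, "y": -38, "z": -0.1, "ax": -0.12, "ay": 0, "az": -0.26, "fingers": 0},
    {"x": 0.3, "y": -38, "z": -0.1, "ax": -0.12, "ay": 0, "az": -0.26, "fingers": 0},
    {"x": 0.4, "y": -38, "z": -0.2, "ax": -0.12, "ay": 0, "az": -0.26, "fingers": 0},
    {"x": 0.6, "y": -38, "z": -0.3, "ax": -0.12, "ay": 0, "az": -0.26, "fingers": 0},
  ],
)

```text
time_s: 6.88
tool_pos: [428.9, -69.6, 183.2]
tcp_rot: [0.213, 0.009, 0.977, -0.002]
ft_force: [0.0, 0.4, -2.2]
grip_width: 23.5
finger_force: 60.0
```

Run:
```python
from wp import *
p,r,s=cur(); print(s["time_s"],p,s["ft_force"],s["grip_width"])
b=tcp(490,-70,110,-1.1); c=tcp(490,-70,20,-1.1)
rows((p,r),[(c,1)])
for n in("top","side"):
    im=robot.get_image(n); c=robot.calibration(n); big=cv2.resize(im,None,fx=3,fy=3,interpolation=cv2.INTER_CUBIC)
    P=r.apply((T0.inv()).apply(np.r_[gripbox(),box(-40,26,-54,54,0,32),box(26,40,-54,54,0,1.5)]-OFF))+p
    for u in proj(c,P): cv2.circle(big,tuple(int(v) for v in (u+.5)*3),2,(255,0,255),-1)
    u=proj(c,p[None])[0]*3; x,yy=int(u[0]),int(u[1]); a=big[max(0,yy-200):yy+200,max(0,x-200):x+200]
    cv2.imwrite(f"pics/z{n}.png",cv2.resize(a,(400,400)))
cv2.imwrite("pics/s4.png",np.hstack([cv2.imread("pics/ztop.png"),cv2.imread("pics/zside.png")]))
```

```text
6.875 [428.88315209 -69.62049347 183.18312183] [ 0.01532978  0.36082812 -2.17212548] 23.476852791107575
seg 1
0 [44.2  0.9 80.3] [-0.04 -0.45  0.02]
```

View pics/s4.png

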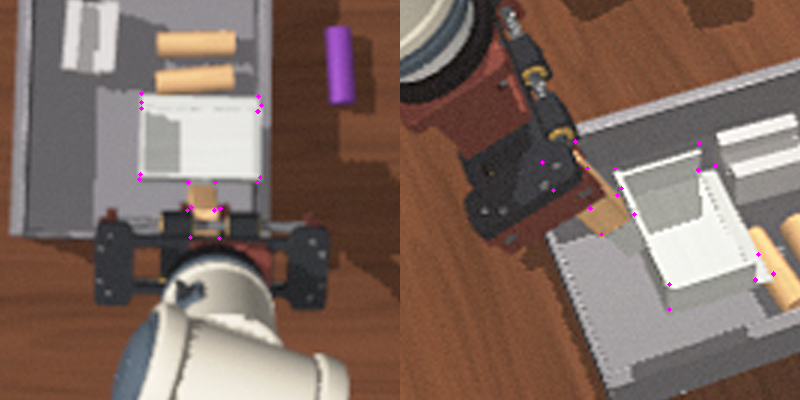

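Run:
```python
from wp import *
p,r,s=cur()
rows((p,r),[(tcp(490,-70,14,-1.1,1.5),4)])
```

```text
seg 4
0 [10.9  0.9 21.2] [-0.06  0.24 -0.08]
1 [10.8  0.9 21.2] [-0.06  0.24 -0.08]
2 [10.7  0.9 21.3] [-0.06  0.24 -0.08]
3 [10.6  0.9 21.3] [-0.06  0.24 -0.08]
```

servo_tool(
  commands=[
    {"x": 10.9, "y": 0.9, "z": 21.2, "ax": 0, "ay": 0.24, "az": 0, "fingers": 0},
    {"x": 10.8, "y": 0.9, "z": 21.2, "ax": 0, "ay": 0.24, "az": 0, "fingers": 0},
    {"x": 10.7, "y": 0.9, "z": 21.3, "ax": 0, "ay": 0.24, "az": 0, "fingers": 0},
    {"x": 10.6, "y": 0.9, "z": 21.3, "ax": 0, "ay": 0.24, "az": 0, "fingers": 0},
    {"x": 0, "y": 0, "z": 0, "ax": 0, "ay": 0, "az": 0, "fingers": 0},
    {"x": 0, "y": 0, "z": 0, "ax": 0, "ay": 0, "az": 0, "fingers": 0},
  ],
)

```text
time_s: 7.72
tool_pos: [431.6, -65.7, 90.2]
tcp_rot: [0.202, 0.009, 0.979, -0.002]
ft_force: [0.3, 0.1, -1.1]
grip_width: 23.6
finger_force: 60.0
```

Run:
```python
from wp import *
p,r,s=cur(); print(s["time_s"],p,s["ft_force"],tcp(490,-70,14,-1.1,1.5)[0])
rows((p,r),[(tcp(490,-70,7.5,-1.1,1.5),3)])
print(*[ (n,[(round(d["p"],2),np.round(d["at"],1)) for d in robot.tip_of(n,"top")]) for _ in [robot.get_image("top")] for n in("scoop_lip","dowel_a")])
```

```text
7.725 [431.58206544 -65.70049969  90.23410629] [ 0.297337    0.11231563 -1.12982105] [423.94444845 -68.73166862  87.53464996]
seg 3
0 [ 3.5 -1.1  1.8] [ 0.01 -0.05  0.02]
1 [ 3.5 -1.1  1.8] [ 0.01 -0.05  0.02]
2 [ 3.5 -1.1  1.8] [ 0.01 -0.05  0.02]
('scoop_lip', [(0.97, array([304.6, 211.8]))]) ('dowel_a', [(0.7, array([338.6, 136.3])), (0.69, array([306.1, 200.9])), (0.58, array([303.3, 187.6]))])
```

servo_tool(
  commands=[
    {"x": 1.2, "y": -1, "z": 2.8, "ax": 0, "ay": 0, "az": 0, "fingers": 0},
    {"x": 1.2, "y": -1, "z": 2.8, "ax": 0, "ay": 0, "az": 0, "fingers": 0},
    {"x": 1.2, "y": -1, "z": 2.6, "ax": 0, "ay": 0, "az": 0, "fingers": 0},
    {"x": 0, "y": 0, "z": 0, "ax": 0, "ay": 0, "az": 0, "fingers": 0},
    {"x": 0, "y": 0, "z": 0, "ax": 0, "ay": 0, "az": 0, "fingers": 0},
  ],
)

```text
time_s: 8.5
tool_pos: [431.8, -69.2, 81.4]
tcp_rot: [0.203, 0.009, 0.979, -0.002]
ft_force: [-1.3, 1.1, 3.9]
grip_width: 23.6
finger_force: 60.0
```

servo_tool(
  commands=[
    {"x": -3.7, "y": 0, "z": 1.6, "ax": 0, "ay": 0, "az": 0, "fingers": 0},
    {"x": -3.7, "y": 0, "z": 1.6, "ax": 0, "ay": 0, "az": 0, "fingers": 0},
    {"x": -3.7, "y": 0, "z": 1.6, "ax": 0, "ay": 0, "az": 0, "fingers": 0},
    {"x": -3.7, "y": 0, "z": 1.6, "ax": 0, "ay": 0, "az": 0, "fingers": 0},
    {"x": -3.7, "y": 0, "z": 1.6, "ax": 0, "ay": 0, "az": 0, "fingers": 0},
    {"x": -3.7, "y": 0, "z": 1.6, "ax": 0, "ay": 0, "az": 0, "fingers": 0},
    {"x": -3.7, "y": 0, "z": 1.6, "ax": 0, "ay": 0, "az": 0, "fingers": 0},
    {"x": -3.7, "y": 0, "z": 1.6, "ax": 0, "ay": 0, "az": 0, "fingers": 0},
    {"x": -3.7, "y": 0, "z": 1.6, "ax": 0, "ay": 0, "az": 0, "fingers": 0},
    {"x": -3.7, "y": 0, "z": 1.6, "ax": 0, "ay": 0, "az": 0, "fingers": 0},
    {"x": -3.7, "y": 0, "z": 1.6, "ax": 0, "ay": 0, "az": 0, "fingers": 0},
    {"x": -3.7, "y": 0, "z": 1.6, "ax": 0, "ay": 0, "az": 0, "fingers": 0},
  ],
)

```text
time_s: 10.0
tool_pos: [480.1, -70.5, 81.5]
tcp_rot: [0.203, 0.009, 0.979, -0.002]
ft_force: [-3.6, 0.5, 5.9]
grip_width: 23.7
finger_force: 60.0
```

Run:
```python
from wp import *
p,r,s=cur(); print(s["time_s"],p,s["ft_force"],r.as_matrix().round(3).tolist())
im=robot.get_image("top"); cv2.imwrite("pics/s5.png",cv2.resize(im[140:260,220:350],None,fx=4,fy=4,interpolation=cv2.INTER_CUBIC))
```

```text
10.0 [480.1091321  -70.46824578  81.53965895] [-3.60160612  0.49843158  5.93919664] [[-0.918, 0.019, 0.397], [0.017, 1.0, -0.008], [-0.397, -0.001, -0.918]]
```

View pics/s5.png

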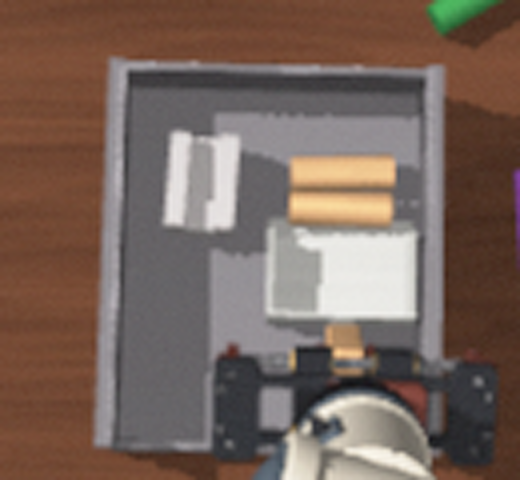

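servo_tool(
  commands=[
    {"x": -3.7, "y": 0, "z": 1.6, "ax": 0, "ay": 0, "az": 0, "fingers": 0},
    {"x": -3.7, "y": 0, "z": 1.6, "ax": 0, "ay": 0, "az": 0, "fingers": 0},
    {"x": -3.7, "y": 0, "z": 1.6, "ax": 0, "ay": 0, "az": 0, "fingers": 0},
    {"x": -3.7, "y": 0, "z": 1.6, "ax": 0, "ay": 0, "az": 0, "fingers": 0},
    {"x": -3.7, "y": 0, "z": 1.6, "ax": 0, "ay": 0, "az": 0, "fingers": 0},
    {"x": -3.7, "y": 0, "z": 1.6, "ax": 0, "ay": 0, "az": 0, "fingers": 0},
    {"x": -3.7, "y": 0, "z": 1.6, "ax": 0, "ay": 0, "az": 0, "fingers": 0},
    {"x": -3.7, "y": 0, "z": 1.6, "ax": 0, "ay": 0, "az": 0, "fingers": 0},
    {"x": -3.7, "y": 0, "z": 1.6, "ax": 0, "ay": 0, "az": 0, "fingers": 0},
    {"x": -3.7, "y": 0, "z": 1.6, "ax": 0, "ay": 0, "az": 0, "fingers": 0},
  ],
)

```text
time_s: 11.3
tool_pos: [520.5, -71.2, 81.5]
tcp_rot: [0.203, 0.009, 0.979, -0.002]
ft_force: [-4.3, -0.4, 6.1]
grip_width: 23.6
finger_force: 60.0
```

servo_tool(
  commands=[
    {"x": -2.8, "y": 0, "z": 1.2, "ax": 0, "ay": 0, "az": 0, "fingers": 0},
    {"x": -2.8, "y": 0, "z": 1.2, "ax": 0, "ay": 0, "az": 0, "fingers": 0},
    {"x": -2.8, "y": 0, "z": 1.2, "ax": 0, "ay": 0, "az": 0, "fingers": 0},
    {"x": -2.8, "y": 0, "z": 1.2, "ax": 0, "ay": 0, "az": 0, "fingers": 0},
    {"x": -2.8, "y": 0, "z": 1.2, "ax": 0, "ay": 0, "az": 0, "fingers": 0},
    {"x": -2.8, "y": 0, "z": 1.2, "ax": 0, "ay": 0, "az": 0, "fingers": 0},
  ],
)

```text
time_s: 12.05
tool_pos: [538.7, -71.6, 81.6]
tcp_rot: [0.203, 0.009, 0.979, -0.002]
ft_force: [-5.6, 0.6, 7.2]
grip_width: 23.7
finger_force: 60.0
```

Run:
```python
from wp import *
p,r,s=cur(); print(s["time_s"],p,s["ft_force"],s["ft_torque"])
im=robot.get_image("top")[140:240,240:350]; im2=robot.get_image("side")[170:290,240:390]
cv2.imwrite("pics/s6.png",np.hstack([cv2.resize(im,(396,360),interpolation=cv2.INTER_CUBIC),cv2.resize(im2,(400,360),interpolation=cv2.INTER_CUBIC)]))
```

```text
12.05 [538.67617111 -71.55133259  81.57724709] [-5.62680965  0.59351955  7.16522261] [-0.01485812  0.0798868  -0.04723874]
```

View pics/s6.png

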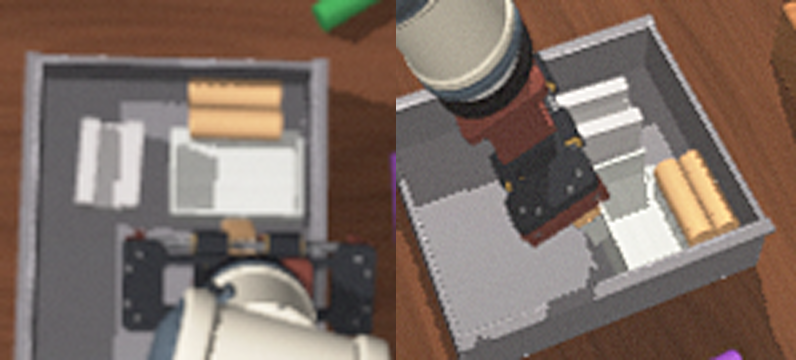

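Eight pictures viewed so far. The dowels lie side by side against the back wall with the lip working under the nearer one, and the scoop clears both the right wall and the block. I'll carry on.

servo_tool(
  commands=[
    {"x": -2.8, "y": 0, "z": 1.2, "ax": 0, "ay": 0, "az": 0, "fingers": 0},
    {"x": -2.8, "y": 0, "z": 1.2, "ax": 0, "ay": 0, "az": 0, "fingers": 0},
    {"x": -2.8, "y": 0, "z": 1.2, "ax": 0, "ay": 0, "az": 0, "fingers": 0},
    {"x": -2.8, "y": 0, "z": 1.2, "ax": 0, "ay": 0, "az": 0, "fingers": 0},
    {"x": -2.8, "y": 0, "z": 1.2, "ax": 0, "ay": 0, "az": 0, "fingers": 0},
    {"x": -2.8, "y": 0, "z": 1.2, "ax": 0, "ay": 0, "az": 0, "fingers": 0},
    {"x": -2.8, "y": 0, "z": 1.2, "ax": 0, "ay": 0, "az": 0, "fingers": 0},
  ],
)

```text
time_s: 13.02
tool_pos: [560.0, -71.9, 81.5]
tcp_rot: [0.203, 0.009, 0.979, -0.002]
ft_force: [-4.9, 0.5, 6.6]
grip_width: 23.4
finger_force: 60.0
```

servo_tool(
  commands=[
    {"x": -1.8, "y": 0, "z": 0.8, "ax": 0, "ay": 0, "az": 0, "fingers": 0},
    {"x": -1.8, "y": 0, "z": 0.8, "ax": 0, "ay": 0, "az": 0, "fingers": 0},
    {"x": -1.8, "y": 0, "z": 0.8, "ax": 0, "ay": 0, "az": 0, "fingers": 0},
  ],
)

```text
time_s: 13.4
tool_pos: [565.9, -72.1, 81.5]
tcp_rot: [0.203, 0.009, 0.979, -0.002]
ft_force: [-5.3, 0.2, 6.9]
grip_width: 23.5
finger_force: 60.0
```

Now 1.5–2 mm steps until the lip meets the wall.

servo_tool(
  commands=[
    {"x": -1.8, "y": 0, "z": 0.8, "ax": 0, "ay": 0, "az": 0, "fingers": 0},
    {"x": -1.8, "y": 0, "z": 0.8, "ax": 0, "ay": 0, "az": 0, "fingers": 0},
    {"x": -1.4, "y": 0, "z": 0.6, "ax": 0, "ay": 0, "az": 0, "fingers": 0},
  ],
)

```text
time_s: 13.78
tool_pos: [571.3, -72.1, 81.5]
tcp_rot: [0.203, 0.009, 0.979, -0.002]
ft_force: [-5.5, 0.2, 7.2]
grip_width: 23.5
finger_force: 60.0
```

Run:
```python
from wp import *
im=robot.get_image("side"); c=robot.calibration("side"); robot.get_image("top"); 
print([(n,[(round(d["p"],2),np.round(d["at"],1)) for d in robot.tip_of("dowel_a",n)]) for n in("side","top")])
for x in (600,610,620,630,640,655,663,668): print(x,[proj(robot.calibration(n),np.array([[x,-72,z]]))[0].round(1) for n in("side","top") for z in(21,24.5)])
p,r,s=cur(); print(p,s["ft_force"])
```

```text
[('side', [(0.68, array([344.7, 236.2])), (0.67, array([354.6, 296.4])), (0.6, array([409.6, 257.6])), (0.57, array([360.3, 230.2]))]), ('top', [(0.81, array([303.5, 166.5])), (0.8, array([304.7, 175.1])), (0.74, array([342. , 135.9])), (0.72, array([355.3, 191.9]))])]
600 [array([330.7, 243.5]), array([330.9, 242.7]), array([304.8, 188.9]), array([304.9, 188.7])]
610 [array([334.4, 242.2]), array([334.5, 241.4]), array([304.8, 185.7]), array([304.8, 185.4])]
620 [array([338.1, 240.9]), array([338.2, 240.1]), array([304.8, 182.4]), array([304.8, 182.1])]
630 [array([341.7, 239.6]), array([341.9, 238.8]), array([304.8, 179.1]), array([304.8, 178.9])]
640 [array([345.4, 238.3]), array([345.5, 237.5]), array([304.7, 175.9]), array([304.8, 175.6])]
655 [array([350.8, 236.4]), array([351. , 235.6]), array([304.7, 171. ]), array([304.8, 170.7])]
663 [array([353.7, 235.4]), array([353.8, 234.5]), array([304.7, 168.4]), array([304.8, 168.1])]
668 [array([355.4, 234.7]), array([355.6, 233.9]), array([304.7, 166.8]), array([304.8, 166.5])]
[571.38647699 -72.15424616  81.4462615 ] [-3.7217989  -0.41164992  6.15140231]
```

servo_tool(
  commands=[
    {"x": -1.8, "y": 0, "z": 0.8, "ax": 0, "ay": 0, "az": 0, "fingers": 0},
    {"x": -1.8, "y": 0, "z": 0.8, "ax": 0, "ay": 0, "az": 0, "fingers": 0},
  ],
)

```text
time_s: 14.22
tool_pos: [575.2, -72.2, 81.5]
tcp_rot: [0.203, 0.009, 0.979, -0.002]
ft_force: [-4.9, -0.2, 7.1]
grip_width: 23.3
finger_force: 60.0
```

servo_tool(
  commands=[
    {"x": -1.4, "y": 0, "z": 0.6, "ax": 0, "ay": 0, "az": 0, "fingers": 0},
    {"x": -1.4, "y": 0, "z": 0.6, "ax": 0, "ay": 0, "az": 0, "fingers": 0},
  ],
)

```text
time_s: 14.48
tool_pos: [578.3, -72.3, 81.5]
tcp_rot: [0.203, 0.009, 0.979, -0.002]
ft_force: [-5.7, -0.5, 6.9]
grip_width: 23.8
finger_force: 60.0
```

servo_tool(
  commands=[
    {"x": -1.4, "y": 0, "z": 0.6, "ax": 0, "ay": 0, "az": 0, "fingers": 0},
    {"x": -1.4, "y": 0, "z": 0.6, "ax": 0, "ay": 0, "az": 0, "fingers": 0},
  ],
)

```text
time_s: 14.72
tool_pos: [580.1, -72.2, 82.5]
tcp_rot: [0.202, 0.009, 0.979, -0.002]
ft_force: [-22.4, 1.9, 21.0]
grip_width: 23.5
finger_force: 60.0
```

Run:
```python
from wp import *
p,r,s=cur(); print(s["time_s"],p,s["ft_force"])
im=robot.get_image("side")
robot.get_image("top"); 
print([(n,[(round(d["p"],2),np.round(d["at"],1)) for d in robot.tip_of("dowel_a",n)]) for n in("side","top")])
im=robot.get_image("top")[145:205,260:340]; im2=robot.get_image("side")[190:270,300:395]
cv2.imwrite("pics/s7.png",np.hstack([cv2.resize(im,(400,300),interpolation=cv2.INTER_CUBIC),cv2.resize(im2,(356,300),interpolation=cv2.INTER_CUBIC)]))
```

```text
14.725 [580.14328527 -72.23232816  82.52228088] [-22.38311787   1.89655564  21.02110152]
[('side', [(0.85, array([412.1, 257.3])), (0.78, array([343.1, 236.9])), (0.77, array([354. , 299.1])), (0.52, array([351.7, 231.6])), (0.32, array([416.7, 319. ]))]), ('top', [(0.73, array([305.3, 176.5])), (0.63, array([340.8, 138.7])), (0.55, array([304. , 168.1])), (0.46, array([356.1, 193.8]))])]
```

View pics/s7.png

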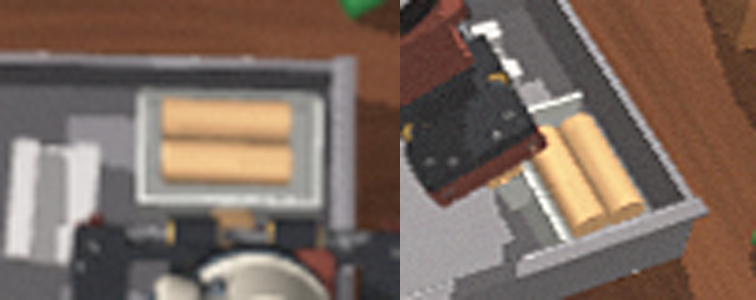

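The lip has met the back wall (Fx −22 N), and both dowels lie inside the pan, at crop (227,118) and (227,160) of the top view. Next I'll back off slightly, tilt the nose up about the heel, then lift.

Run:
```python
from wp import *
p,r,s=cur(); print(np.round(s["joint_pos"],3), s["ft_force"])
sc=r*T0.inv(); o=p-sc.apply(OFF); print("scoop",o,sc.as_euler("ZYX",degrees=True))
e=sc.as_euler("ZYX",degrees=True)
yaw=e[0]; heel=o+sc.apply([-40,0,0])
def pose(pitch,dx=0,dz=0):
    q=R.from_euler("ZY",[yaw,pitch],degrees=True); oo=heel+q.apply([40,0,0])+q.inv().apply([0,0,0])+np.array([dx,0,dz]); return oo+q.apply(OFF),q*T0
a=(p,r); b=pose(-12,-3,1); c=pose(-12,-23,101)
rows(a,[(b,6)])
rows(b,[(c,1)])
```

```text
[-0.239 -0.357  1.88   0.091  1.223 -1.805] [-17.3624304    1.99490664  16.63289324]
scoop [645.78828285 -73.47764166   8.6378984 ] [-1.06662818  1.73593958 -0.02871052]
seg 6
0 [ 3.5 -0.  -0.2] [-0.   -2.29  0.  ]
1 [ 3.4 -0.  -0.3] [-0.   -2.29  0.  ]
2 [ 3.4 -0.  -0.5] [-0.   -2.29  0.  ]
3 [ 3.4 -0.  -0.6] [-0.   -2.29  0.  ]
4 [ 3.4 -0.  -0.7] [-0.   -2.29  0.  ]
5 [ 3.4 -0.  -0.9] [-0.   -2.29  0.  ]
seg 1
0 [-44.2  -0.4 -91.9] [0. 0. 0.]
```

servo_tool(
  commands=[
    {"x": 3.5, "y": 0, "z": -0.2, "ax": 0, "ay": -2.3, "az": 0, "fingers": 0},
    {"x": 3.4, "y": 0, "z": -0.3, "ax": 0, "ay": -2.3, "az": 0, "fingers": 0},
    {"x": 3.4, "y": 0, "z": -0.5, "ax": 0, "ay": -2.3, "az": 0, "fingers": 0},
    {"x": 3.4, "y": 0, "z": -0.6, "ax": 0, "ay": -2.3, "az": 0, "fingers": 0},
    {"x": 3.4, "y": 0, "z": -0.7, "ax": 0, "ay": -2.3, "az": 0, "fingers": 0},
    {"x": 3.4, "y": 0, "z": -0.9, "ax": 0, "ay": -2.3, "az": 0, "fingers": 0},
    {"x": 0, "y": 0, "z": 0, "ax": 0, "ay": 0, "az": 0, "fingers": 0},
    {"x": 0, "y": 0, "z": 0, "ax": 0, "ay": 0, "az": 0, "fingers": 0},
  ],
)

```text
time_s: 16.02
tool_pos: [561.1, -71.7, 72.5]
tcp_rot: [0.318, 0.009, 0.948, -0.003]
ft_force: [-0.7, -0.1, 0.6]
grip_width: 23.1
finger_force: 60.0
```

Run:
```python
from wp import *
p,r,s=cur(); print(s["time_s"],p,s["ft_force"])
sc=r*T0.inv(); o=p-sc.apply(OFF); print("scoop",o,sc.as_euler("ZYX",degrees=True))
rows((p,r),[((p+[-30,3,100],r),10)])
for n in("side","top"):
    robot.get_image(n); print([(round(d["p"],2),np.round(d["at"],1)) for d in robot.tip_of("dowel_a",n)])
    print(proj(robot.calibration(n),o+sc.apply([[-26,0,16],[0,0,16],[15,0,16]])).round(1))
```

```text
16.025 [561.12530251 -71.69893315  72.52562342] [-0.73141923 -0.09485926  0.64550976]
scoop [642.55263333 -73.21325039  16.49361526] [-1.07472846e+00 -1.20335421e+01  1.05658293e-02]
seg 10
0 [-3.6  0.2 -9.8] [0. 0. 0.]
1 [-3.6  0.2 -9.8] [0. 0. 0.]
2 [-3.6  0.2 -9.8] [0. 0. 0.]
3 [-3.6  0.2 -9.8] [0. 0. 0.]
4 [-3.6  0.2 -9.8] [0. 0. 0.]
5 [-3.6  0.2 -9.8] [0. 0. 0.]
6 [-3.6  0.2 -9.8] [0. 0. 0.]
7 [-3.6  0.2 -9.8] [0. 0. 0.]
8 [-3.6  0.2 -9.8] [0. 0. 0.]
9 [-3.6  0.2 -9.8] [0. 0. 0.]
[(0.71, array([356.3, 298.2])), (0.67, array([347.6, 232.8])), (0.59, array([408.9, 256.6]))]
[[336.2 240.6]
 [345.8 236.1]
 [351.4 233.6]]
[(0.81, array([353.4, 194.8])), (0.75, array([305.3, 173.7])), (0.7, array([341.5, 134.3])), (0.47, array([303.8, 184. ]))]
[[305.1 184. ]
 [305.3 175.2]
 [305.4 170.2]]
```

Both dowels have rolled to the back of the pan (top-view rows 184 and 174, matching scoop x of −26 and 0). Lifting.

servo_tool(
  commands=[
    {"x": -3.6, "y": 0.2, "z": -9.8, "ax": 0, "ay": 0, "az": 0, "fingers": 0},
    {"x": -3.6, "y": 0.2, "z": -9.8, "ax": 0, "ay": 0, "az": 0, "fingers": 0},
    {"x": -3.6, "y": 0.2, "z": -9.8, "ax": 0, "ay": 0, "az": 0, "fingers": 0},
    {"x": -3.6, "y": 0.2, "z": -9.8, "ax": 0, "ay": 0, "az": 0, "fingers": 0},
    {"x": -3.6, "y": 0.2, "z": -9.8, "ax": 0, "ay": 0, "az": 0, "fingers": 0},
    {"x": -3.6, "y": 0.2, "z": -9.8, "ax": 0, "ay": 0, "az": 0, "fingers": 0},
    {"x": -3.6, "y": 0.2, "z": -9.8, "ax": 0, "ay": 0, "az": 0, "fingers": 0},
    {"x": -3.6, "y": 0.2, "z": -9.8, "ax": 0, "ay": 0, "az": 0, "fingers": 0},
    {"x": -3.6, "y": 0.2, "z": -9.8, "ax": 0, "ay": 0, "az": 0, "fingers": 0},
    {"x": -3.6, "y": 0.2, "z": -9.8, "ax": 0, "ay": 0, "az": 0, "fingers": 0},
    {"x": 0, "y": 0, "z": 0, "ax": 0, "ay": 0, "az": 0, "fingers": 0},
    {"x": 0, "y": 0, "z": 0, "ax": 0, "ay": 0, "az": 0, "fingers": 0},
  ],
)

```text
time_s: 17.73
tool_pos: [530.8, -69.0, 172.3]
tcp_rot: [0.318, 0.009, 0.948, -0.003]
ft_force: [0.1, 0.3, -2.7]
grip_width: 23.6
finger_force: 60.0
```

Run:
```python
from wp import *
p,r,s=cur(); print(s["time_s"],p,s["ft_force"],np.round(s["joint_pos"],2))
sc=r*T0.inv(); o=p-sc.apply(OFF); print("scoop",o,sc.as_euler("ZYX",degrees=True))
for n in("side","top"):
    robot.get_image(n); print([(round(d["p"],2),np.round(d["at"],1)) for d in robot.tip_of("dowel_a",n)])
    print(proj(robot.calibration(n),o+sc.apply([[-26,0,16],[0,0,16]])).round(1))
b=tcp(440,-374,120,-3.3,-12)
rows((p,r),[(b,15)])
```

```text
17.725 [530.84019856 -68.99145739 172.32292043] [ 0.10240543  0.31956326 -2.6931602 ] [-0.33 -0.77  2.07  0.2   1.22 -1.89]
scoop [612.30157099 -70.46757262 116.33939441] [ -1.0685125  -12.06763521   0.03450799]
[(0.82, array([354.3, 297.9])), (0.77, array([408.2, 256.8])), (0.69, array([327.8, 217.6])), (0.56, array([338.3, 210.5]))]
[[327.6 218.3]
 [338.2 213.5]]
[(0.68, array([340.7, 139. ])), (0.67, array([306.5, 190. ])), (0.57, array([304.4, 174.9])), (0.46, array([355.4, 194.5]))]
[[306.  186.7]
 [306.2 177.3]]
seg 15
0 [  8.7 -20.2  -6.9] [0.09 0.   0.12]
1 [  8.7 -20.3  -6.9] [0.09 0.   0.12]
2 [  8.6 -20.3  -6.8] [0.09 0.   0.12]
3 [  8.6 -20.3  -6.8] [0.09 0.   0.12]
4 [  8.5 -20.3  -6.8] [0.09 0.   0.12]
5 [  8.5 -20.4  -6.7] [0.09 0.   0.12]
6 [  8.5 -20.4  -6.7] [0.09 0.   0.12]
7 [  8.4 -20.4  -6.7] [0.09 0.   0.12]
8 [  8.4 -20.5  -6.6] [0.09 0.   0.12]
9 [  8.3 -20.5  -6.6] [0.09 0.   0.12]
10 [  8.3 -20.5  -6.6] [0.09 0.   0.12]
11 [  8.2 -20.5  -6.5] [0.09 0.   0.12]
12 [  8.2 -20.6  -6.5] [0.09 0.   0.12]
13 [  8.2 -20.6  -6.5] [0.09 0.   0.12]
14 [  8.1 -20.6  -6.4] [0.09 0.   0.12]
```

Run:
```python
from wp import *
p,r,s=cur()
b=tcp(490,-374,105,-3.3,-8)
rows((p,r),[(b,16)])
```

```text
seg 16
0 [  5.8 -18.9  -4. ] [0.08 0.25 0.11]
1 [  5.8 -18.9  -3.9] [0.08 0.25 0.11]
2 [  5.8 -19.   -3.9] [0.08 0.25 0.11]
3 [  5.7 -19.   -3.8] [0.08 0.25 0.11]
4 [  5.7 -19.   -3.8] [0.08 0.25 0.11]
5 [  5.7 -19.   -3.7] [0.08 0.25 0.11]
6 [  5.7 -19.   -3.7] [0.08 0.25 0.11]
7 [  5.7 -19.   -3.6] [0.08 0.25 0.11]
8 [  5.6 -19.1  -3.6] [0.08 0.25 0.11]
9 [  5.6 -19.1  -3.5] [0.08 0.25 0.11]
10 [  5.6 -19.1  -3.4] [0.08 0.25 0.11]
11 [  5.6 -19.1  -3.4] [0.08 0.25 0.11]
12 [  5.5 -19.1  -3.3] [0.08 0.25 0.11]
13 [  5.5 -19.1  -3.3] [0.08 0.25 0.11]
14 [  5.5 -19.2  -3.2] [0.08 0.25 0.11]
15 [  5.5 -19.2  -3.2] [0.08 0.25 0.11]
```

servo_tool(
  commands=[
    {"x": 2, "y": -7, "z": -1.5, "ax": 0.08, "ay": 0.25, "az": 0.11, "fingers": 0},
    {"x": 4, "y": -14, "z": -2.7, "ax": 0.08, "ay": 0.25, "az": 0.11, "fingers": 0},
    {"x": 5.8, "y": -19, "z": -3.9, "ax": 0.08, "ay": 0.25, "az": 0.11, "fingers": 0},
    {"x": 5.8, "y": -19, "z": -3.8, "ax": 0.08, "ay": 0.25, "az": 0.11, "fingers": 0},
    {"x": 5.8, "y": -19, "z": -3.8, "ax": 0.08, "ay": 0.25, "az": 0.11, "fingers": 0},
    {"x": 5.8, "y": -19, "z": -3.7, "ax": 0.08, "ay": 0.25, "az": 0.11, "fingers": 0},
    {"x": 5.8, "y": -19, "z": -3.7, "ax": 0.08, "ay": 0.25, "az": 0.11, "fingers": 0},
    {"x": 5.8, "y": -19, "z": -3.7, "ax": 0.08, "ay": 0.25, "az": 0.11, "fingers": 0},
    {"x": 5.8, "y": -19, "z": -3.6, "ax": 0.08, "ay": 0.25, "az": 0.11, "fingers": 0},
  ],
)

```text
time_s: 19.05
tool_pos: [470.4, -222.6, 169.9]
tcp_rot: [0.299, 0.019, 0.954, -0.006]
ft_force: [0.8, 0.4, -2.9]
grip_width: 23.4
finger_force: 60.0
```

servo_tool(
  commands=[
    {"x": 5.7, "y": -19, "z": -3.5, "ax": 0.08, "ay": 0.25, "az": 0.11, "fingers": 0},
    {"x": 5.7, "y": -19, "z": -3.5, "ax": 0.08, "ay": 0.25, "az": 0.11, "fingers": 0},
    {"x": 5.7, "y": -19, "z": -3.4, "ax": 0.08, "ay": 0.25, "az": 0.11, "fingers": 0},
    {"x": 5.7, "y": -19, "z": -3.4, "ax": 0.08, "ay": 0.25, "az": 0.11, "fingers": 0},
    {"x": 5.7, "y": -19, "z": -3.4, "ax": 0.08, "ay": 0.25, "az": 0.11, "fingers": 0},
    {"x": 5.5, "y": -19, "z": -3.3, "ax": 0.08, "ay": 0.25, "az": 0.11, "fingers": 0},
    {"x": 4, "y": -14, "z": -2.4, "ax": 0.08, "ay": 0.25, "az": 0.11, "fingers": 0},
    {"x": 2, "y": -7, "z": -1, "ax": 0, "ay": 0, "az": 0, "fingers": 0},
    {"x": 0, "y": 0, "z": 0, "ax": 0, "ay": 0, "az": 0, "fingers": 0},
    {"x": 0, "y": 0, "z": 0, "ax": 0, "ay": 0, "az": 0, "fingers": 0},
  ],
)

```text
time_s: 20.3
tool_pos: [418.3, -353.6, 167.2]
tcp_rot: [0.285, 0.027, 0.958, -0.008]
ft_force: [0.1, 0.3, -1.9]
grip_width: 23.5
finger_force: 60.0
```

Run:
```python
from wp import *
p,r,s=cur(); print(s["time_s"],p,s["ft_force"],np.round(s["joint_pos"],2))
sc=r*T0.inv(); o=p-sc.apply(OFF); print("scoop",o,sc.as_euler("ZYX",degrees=True))
for n in("side","top"):
    robot.get_image(n); print([(round(d["p"],2),np.round(d["at"],1)) for d in robot.tip_of("dowel_a",n)])
    print(proj(robot.calibration(n),o+sc.apply([[-26,0,16],[0,0,16]])).round(1))
b=tcp(445,-374,50,-3.3,-5); c=tcp(440,-374,20,-3.3,0)
rows((p,r),[(b,6),(c,4)])
```

```text
20.3 [ 418.30034098 -353.56211554  167.24754639] [ 0.08875888  0.2500593  -1.92858412] [-1.11 -0.47  1.87  0.5   1.45 -2.61]
scoop [ 495.59181372 -357.88646235  105.76895201] [-3.20387880e+00 -8.10610418e+00  1.72641272e-03]
[(0.88, array([355.6, 354.1])), (0.74, array([296.5, 148.3])), (0.73, array([354.8, 299.5])), (0.72, array([341.1, 359.1])), (0.54, array([407.4, 256.7]))]
[[340.7 360.1]
 [354.3 354.5]]
[(0.77, array([410.5, 228.3])), (0.75, array([337.3, 136.7])), (0.58, array([406.7, 216.3])), (0.52, array([355.4, 195.1])), (0.3, array([383.4, 160. ]))]
[[410.6 229.2]
 [411.1 219.7]]
seg 6
0 [11.1 -3.1  3. ] [0.01 0.52 0.01]
1 [11.1 -3.1  3.1] [0.01 0.52 0.01]
2 [11.1 -3.1  3.2] [0.01 0.52 0.01]
3 [11.1 -3.1  3.3] [0.01 0.52 0.01]
4 [11.  -3.1  3.4] [0.01 0.52 0.01]
5 [11.  -3.1  3.5] [0.01 0.52 0.01]
seg 4
0 [ 2.8 -0.1  5.3] [ 0.    1.25 -0.  ]
1 [ 2.6 -0.1  5.3] [ 0.    1.25 -0.  ]
2 [ 2.5 -0.1  5.4] [0.   1.25 0.  ]
3 [ 2.4 -0.1  5.4] [ 0.    1.25 -0.  ]
```

j6 is close to its limit (−2.61 of −2.65), so I'll turn the scoop's yaw to −20° while descending, which relieves it.

Run:
```python
from wp import *
p,r,s=cur()
b=tcp(455,-370,90,-20,-6); c=tcp(432,-370,18,-20,0)
rows((p,r),[(b,8),(c,8)])
```

```text
seg 8
0 [ 4.5  0.9 -1. ] [1.11 0.26 1.78]
1 [ 4.5  0.8 -1. ] [1.11 0.26 1.78]
2 [ 4.5  0.6 -1. ] [1.11 0.26 1.78]
3 [ 4.6  0.4 -1. ] [1.11 0.26 1.78]
4 [ 4.6  0.3 -0.9] [1.11 0.26 1.78]
5 [ 4.6  0.1 -0.9] [1.11 0.26 1.78]
6 [ 4.6 -0.  -0.9] [1.11 0.26 1.78]
7 [ 4.6 -0.2 -0.9] [1.11 0.26 1.78]
seg 8
0 [ 5.7 -1.   6. ] [0.   0.75 0.  ]
1 [ 5.6 -1.   6.1] [ 0.    0.75 -0.  ]
2 [ 5.5 -1.   6.1] [-0.    0.75 -0.  ]
3 [ 5.5 -1.   6.2] [-0.    0.75 -0.  ]
4 [ 5.4 -1.   6.3] [0.   0.75 0.  ]
5 [ 5.3 -1.   6.3] [-0.    0.75 -0.  ]
6 [ 5.2 -1.   6.4] [0.   0.75 0.  ]
7 [ 5.1 -1.   6.5] [-0.    0.75 -0.  ]
```

servo_tool(
  commands=[
    {"x": 4.5, "y": 0.9, "z": -1, "ax": 1.11, "ay": 0.26, "az": 1.78, "fingers": 0},
    {"x": 4.5, "y": 0.8, "z": -1, "ax": 1.11, "ay": 0.26, "az": 1.78, "fingers": 0},
    {"x": 4.5, "y": 0.6, "z": -1, "ax": 1.11, "ay": 0.26, "az": 1.78, "fingers": 0},
    {"x": 4.6, "y": 0.4, "z": -1, "ax": 1.11, "ay": 0.26, "az": 1.78, "fingers": 0},
    {"x": 4.6, "y": 0.3, "z": -0.9, "ax": 1.11, "ay": 0.26, "az": 1.78, "fingers": 0},
    {"x": 4.6, "y": 0.1, "z": -0.9, "ax": 1.11, "ay": 0.26, "az": 1.78, "fingers": 0},
    {"x": 4.6, "y": 0, "z": -0.9, "ax": 1.11, "ay": 0.26, "az": 1.78, "fingers": 0},
    {"x": 4.6, "y": -0.2, "z": -0.9, "ax": 1.11, "ay": 0.26, "az": 1.78, "fingers": 0},
    {"x": 0, "y": 0, "z": 0, "ax": 0, "ay": 0, "az": 0, "fingers": 0},
  ],
)

```text
time_s: 21.62
tool_pos: [384.4, -344.1, 154.4]
tcp_rot: [0.264, 0.167, 0.949, -0.046]
ft_force: [-0.5, 0.7, -2.6]
grip_width: 23.4
finger_force: 60.0
```

Run:
```python
from wp import *
p,r,s=cur(); print(s["time_s"],p,s["ft_force"],np.round(s["joint_pos"],2))
sc=r*T0.inv(); o=p-sc.apply(OFF); print("scoop",o,sc.as_euler("ZYX",degrees=True))
c=tcp(432,-370,16,-20,0)
rows((p,r),[(c,9)])
```

```text
21.625 [ 384.41351635 -344.09035182  154.41531329] [-0.45029652  0.67773937 -2.63855365] [-1.05 -0.66  2.    0.35  1.38 -2.27]
scoop [ 455.04967614 -369.71341458   90.17917949] [-1.99459634e+01 -6.03496878e+00  8.23821851e-03]
seg 9
0 [ 5.2 -0.9  5.5] [0.   0.67 0.  ]
1 [ 5.1 -0.9  5.6] [0.   0.67 0.  ]
2 [ 5.1 -0.9  5.6] [0.   0.67 0.  ]
3 [ 5.  -0.9  5.7] [0.   0.67 0.  ]
4 [ 4.9 -0.9  5.8] [0.   0.67 0.  ]
5 [ 4.9 -0.9  5.8] [0.   0.67 0.  ]
6 [ 4.8 -0.9  5.9] [0.   0.67 0.  ]
7 [ 4.7 -0.9  5.9] [0.   0.67 0.  ]
8 [ 4.6 -0.9  6. ] [0.   0.67 0.  ]
```

servo_tool(
  commands=[
    {"x": 5.2, "y": -0.9, "z": 5.5, "ax": 0, "ay": 0.67, "az": 0, "fingers": 0},
    {"x": 5.1, "y": -0.9, "z": 5.6, "ax": 0, "ay": 0.67, "az": 0, "fingers": 0},
    {"x": 5.1, "y": -0.9, "z": 5.6, "ax": 0, "ay": 0.67, "az": 0, "fingers": 0},
    {"x": 5, "y": -0.9, "z": 5.7, "ax": 0, "ay": 0.67, "az": 0, "fingers": 0},
    {"x": 4.9, "y": -0.9, "z": 5.8, "ax": 0, "ay": 0.67, "az": 0, "fingers": 0},
    {"x": 4.9, "y": -0.9, "z": 5.8, "ax": 0, "ay": 0.67, "az": 0, "fingers": 0},
    {"x": 4.8, "y": -0.9, "z": 5.9, "ax": 0, "ay": 0.67, "az": 0, "fingers": 0},
    {"x": 4.7, "y": -0.9, "z": 5.9, "ax": 0, "ay": 0.67, "az": 0, "fingers": 0},
    {"x": 4.6, "y": -0.9, "z": 6, "ax": 0, "ay": 0.67, "az": 0, "fingers": 0},
    {"x": 0, "y": 0, "z": 0, "ax": 0, "ay": 0, "az": 0, "fingers": 0},
    {"x": 0, "y": 0, "z": 0, "ax": 0, "ay": 0, "az": 0, "fingers": 0},
  ],
)

```text
time_s: 23.0
tool_pos: [368.0, -347.4, 87.8]
tcp_rot: [0.213, 0.17, 0.961, -0.038]
ft_force: [0.8, 0.7, -2.8]
grip_width: 23.2
finger_force: 60.0
```

Run:
```python
from wp import *
p,r,s=cur(); print(s["time_s"],p,s["ft_force"],np.round(s["joint_pos"],2))
sc=r*T0.inv(); o=p-sc.apply(OFF); e=sc.as_euler("ZYX",degrees=True); print("scoop",o,e)
for n in("side","top"):
    robot.get_image(n); print([(round(d["p"],2),np.round(d["at"],1)) for d in robot.tip_of("dowel_a",n)])
    print(proj(robot.calibration(n),o+sc.apply([[-26,0,16],[0,0,16],[40,0,0]])).round(1))
lip=o+sc.apply([40,0,0]); lip[2]=11
def pose(pt):
    q=R.from_euler("ZY",[e[0],pt],degrees=True); return lip+q.apply(OFF-[40,0,0]),q*T0
n=25;segs=[(pose(2*(i+1)),1) for i in range(n)]
cur_=(p,r)
for i,(P,k) in enumerate(segs):
    t=cur_[1].inv().apply(P[0]-cur_[0]); w=(cur_[1].inv()*P[1]).as_rotvec(degrees=True)
    if i%2==0 or i<1: print(i,t.round(1),w.round(2))
    cur_=P
```

```text
23.0 [ 367.95999474 -347.4022264    87.81154163] [ 0.77573555  0.72354865 -2.76779943] [-1.03 -0.58  2.04  0.28  1.35 -2.27]
scoop [ 431.82468061 -370.64957827   16.02608467] [-2.00127770e+01  4.60113264e-03  1.02171898e-02]
[(0.95, array([323., 390.])), (0.76, array([353.9, 298.8])), (0.65, array([310.2, 389.3]))]
[[308.8 390.7]
 [322.6 390.1]
 [342.9 391.5]]
[(0.79, array([405.5, 244. ])), (0.79, array([340.4, 137.3])), (0.77, array([354. , 195.7])), (0.62, array([407.4, 252.5]))]
[[405.4 253.6]
 [408.1 245.2]
 [410.9 233.1]]
0 [-1.8  0.   2.3] [ 0.01  2.   -0.  ]
2 [-3.9 -0.  -2.3] [-0.  2. -0.]
4 [-3.9 -0.  -2.3] [0. 2. 0.]
6 [-3.9 -0.  -2.3] [ 0.  2. -0.]
8 [-3.9 -0.  -2.3] [-0.  2. -0.]
10 [-3.9  0.  -2.3] [ 0.  2. -0.]
12 [-3.9 -0.  -2.3] [ 0.  2. -0.]
14 [-3.9  0.  -2.3] [ 0.  2. -0.]
16 [-3.9  0.  -2.3] [0. 2. 0.]
18 [-3.9 -0.  -2.3] [ 0.  2. -0.]
20 [-3.9 -0.  -2.3] [0. 2. 0.]
22 [-3.9 -0.  -2.3] [ 0.  2. -0.]
24 [-3.9 -0.  -2.3] [0. 2. 0.]
```

servo_tool(
  commands=[
    {"x": -1.8, "y": 0, "z": 2.3, "ax": 0, "ay": 2, "az": 0, "fingers": 0},
    {"x": -3.9, "y": 0, "z": -2.3, "ax": 0, "ay": 2, "az": 0, "fingers": 0},
    {"x": -3.9, "y": 0, "z": -2.3, "ax": 0, "ay": 2, "az": 0, "fingers": 0},
    {"x": -3.9, "y": 0, "z": -2.3, "ax": 0, "ay": 2, "az": 0, "fingers": 0},
    {"x": -3.9, "y": 0, "z": -2.3, "ax": 0, "ay": 2, "az": 0, "fingers": 0},
    {"x": -3.9, "y": 0, "z": -2.3, "ax": 0, "ay": 2, "az": 0, "fingers": 0},
    {"x": -3.9, "y": 0, "z": -2.3, "ax": 0, "ay": 2, "az": 0, "fingers": 0},
    {"x": -3.9, "y": 0, "z": -2.3, "ax": 0, "ay": 2, "az": 0, "fingers": 0},
    {"x": -3.9, "y": 0, "z": -2.3, "ax": 0, "ay": 2, "az": 0, "fingers": 0},
    {"x": -3.9, "y": 0, "z": -2.3, "ax": 0, "ay": 2, "az": 0, "fingers": 0},
    {"x": -3.9, "y": 0, "z": -2.3, "ax": 0, "ay": 2, "az": 0, "fingers": 0},
    {"x": -3.9, "y": 0, "z": -2.3, "ax": 0, "ay": 2, "az": 0, "fingers": 0},
  ],
)

```text
time_s: 24.7
tool_pos: [404.6, -360.8, 120.8]
tcp_rot: [0.009, 0.174, 0.985, -0.001]
ft_force: [-0.3, -0.6, -2.3]
grip_width: 23.6
finger_force: 60.0
```

servo_tool(
  commands=[
    {"x": -3.9, "y": 0, "z": -2.3, "ax": 0, "ay": 2, "az": 0, "fingers": 0},
    {"x": -3.9, "y": 0, "z": -2.3, "ax": 0, "ay": 2, "az": 0, "fingers": 0},
    {"x": -3.9, "y": 0, "z": -2.3, "ax": 0, "ay": 2, "az": 0, "fingers": 0},
    {"x": -3.9, "y": 0, "z": -2.3, "ax": 0, "ay": 2, "az": 0, "fingers": 0},
    {"x": -3.9, "y": 0, "z": -2.3, "ax": 0, "ay": 2, "az": 0, "fingers": 0},
    {"x": -3.9, "y": 0, "z": -2.3, "ax": 0, "ay": 2, "az": 0, "fingers": 0},
    {"x": -3.9, "y": 0, "z": -2.3, "ax": 0, "ay": 2, "az": 0, "fingers": 0},
    {"x": -3.9, "y": 0, "z": -2.3, "ax": 0, "ay": 2, "az": 0, "fingers": 0},
    {"x": -3.9, "y": 0, "z": -2.3, "ax": 0, "ay": 2, "az": 0, "fingers": 0},
    {"x": -3.9, "y": 0, "z": -2.3, "ax": 0, "ay": 2, "az": 0, "fingers": 0},
    {"x": -3.9, "y": 0, "z": -2.3, "ax": 0, "ay": 2, "az": 0, "fingers": 0},
  ],
)

```text
time_s: 26.08
tool_pos: [448.1, -376.6, 138.5]
tcp_rot: [-0.179, 0.171, 0.968, 0.032]
ft_force: [0.8, 0.2, -2.8]
grip_width: 23.7
finger_force: 60.0
```

```bash
cat > look.py <<'E'
from wp import *
p,r,s=cur(); print(s["time_s"],p,s["ft_force"],np.round(s["joint_pos"],2))
sc=r*T0.inv(); o=p-sc.apply(OFF); e=sc.as_euler("ZYX",degrees=True); print("scoop",o,e,"lip",o+sc.apply([40,0,0]))
from scipy.optimize import fsolve
for n in("side","top"):
    robot.get_image(n); c=robot.calibration(n)
    print(n,[(round(d["p"],2),np.round(d["at"],1),fsolve(lambda q: proj(c,np.array([[q[0],q[1],19]]))[0]-np.array(d["at"]),[450,-370]).round()) for d in robot.tip_of("dowel_a",n)])
E
python3 look.py
```

```text
26.075 [ 448.12279551 -376.6454471   138.50447459] [ 0.77814775  0.2432519  -2.75352588] [-0.68  0.41  0.99 -0.13  2.09 -1.95]
scoop [ 444.01045102 -375.10456673   39.74717809] [-1.99774734e+01  4.59843720e+01  3.44635065e-02] lip [ 470.13217427 -384.60046747   10.98116614]
side [(0.79, array([363.1, 390.3]), array([ 505., -398.])), (0.73, array([339.9, 394.1]), array([ 461., -387.])), (0.62, array([355.4, 298.8]), array([ 585., -224.])), (0.6, array([408.8, 257.2]), array([ 753., -177.])), (0.58, array([377.5, 389.1]), array([ 532., -406.]))]
top [(0.52, array([414. , 223.9]), array([ 496., -394.])), (0.51, array([354.1, 195.9]), array([ 580., -219.]))]
```

servo_tool(
  commands=[
    {"x": -3.9, "y": 0, "z": -2.3, "ax": 0, "ay": 2, "az": 0, "fingers": 0},
    {"x": -3.9, "y": 0, "z": -2.3, "ax": 0, "ay": 2, "az": 0, "fingers": 0},
    {"x": -3.9, "y": 0, "z": -2.3, "ax": 0, "ay": 2, "az": 0, "fingers": 0},
    {"x": 0, "y": 0, "z": 0, "ax": 0, "ay": 0, "az": 0, "fingers": 0},
    {"x": 0, "y": 0, "z": 0, "ax": 0, "ay": 0, "az": 0, "fingers": 0},
    {"x": 0, "y": 0, "z": 0, "ax": 0, "ay": 0, "az": 0, "fingers": 0},
    {"x": 0, "y": 0, "z": 0, "ax": 0, "ay": 0, "az": 0, "fingers": 0},
  ],
)

```text
time_s: 27.15
tool_pos: [459.8, -380.9, 140.8]
tcp_rot: [-0.23, 0.169, 0.958, 0.041]
ft_force: [-0.1, -0.5, -1.6]
grip_width: 23.7
finger_force: 60.0
```

```bash
python3 look.py
python3 - <<'E'
from wp import *
im=robot.get_image("top")[195:285,360:460]; im2=robot.get_image("side")[330:420,260:400]
cv2.imwrite("pics/s8.png",np.hstack([cv2.resize(im,(340,306),interpolation=cv2.INTER_CUBIC),cv2.resize(im2,(450,306),interpolation=cv2.INTER_CUBIC)]))
E
```

```text
27.15 [ 459.78127905 -380.9049456   140.75097997] [-0.07746948 -0.48142441 -1.57791988] [-0.66  0.56  0.83 -0.17  2.2  -1.95]
scoop [ 446.00618618 -375.86896725   42.99017474] [-2.00130435e+01  5.19706150e+01  1.40274332e-02] lip [ 469.16075645 -384.3025116    11.4823788 ]
side [(0.73, array([374.2, 387.6]), array([ 528., -401.])), (0.71, array([359.8, 392. ]), array([ 498., -398.])), (0.57, array([408.5, 255.9]), array([ 755., -174.])), (0.49, array([353.1, 298.8]), array([ 580., -222.]))]
top [(0.73, array([354.6, 194.7]), array([ 583., -221.])), (0.46, array([340.1, 136.3]), array([ 765., -180.]))]
```

View pics/s8.png

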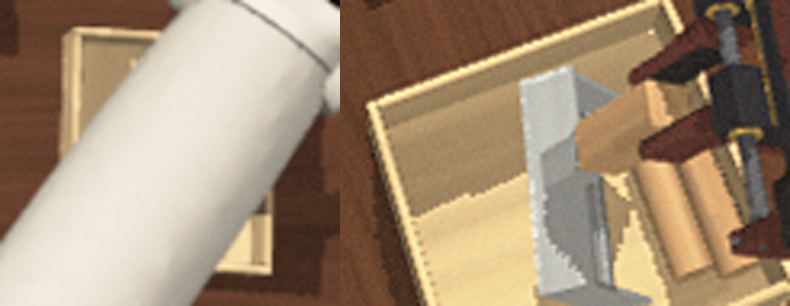

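Both dowels lie side by side in the tray, at side-view crop (670,220) and (720,215), clear of the lip. The pan is empty. I'll retreat back and up, level out, and take the scoop back to its free starting spot.

Run:
```python
from wp import *
p,r,s=cur(); sc=r*T0.inv(); o=p-sc.apply(OFF)
a=(p+np.array([-45,14,85]),r); b=tcp(500,-330,130,-12,0); c=tcp(509,-60,120,-3,0); d=tcp(509,383,100,-4.5,0)
def eu(st,P,n): print("n",n); rows(st,[(P,n)])
rows((p,r),[(a,3)]);rows(a,[(b,9)])
```

```text
seg 3
0 [ 26.9  -0.7 -18.1] [0. 0. 0.]
1 [ 26.9  -0.7 -18.1] [0. 0. 0.]
2 [ 26.9  -0.7 -18.1] [0. 0. 0.]
seg 9
0 [-1.2  6.   2.3] [ 0.02 -5.77 -0.92]
1 [-1.   6.   2.4] [ 0.02 -5.77 -0.92]
2 [-0.9  6.   2.5] [ 0.02 -5.77 -0.92]
3 [-0.7  6.   2.6] [ 0.02 -5.77 -0.92]
4 [-0.6  6.   2.7] [ 0.02 -5.77 -0.92]
5 [-0.4  6.   2.7] [ 0.02 -5.77 -0.92]
6 [-0.2  6.   2.7] [ 0.02 -5.77 -0.92]
7 [-0.   6.   2.8] [ 0.02 -5.77 -0.92]
8 [0.2 6.  2.7] [ 0.02 -5.77 -0.92]
```

servo_tool(
  commands=[
    {"x": 10, "y": 0, "z": -7, "ax": 0, "ay": 0, "az": 0, "fingers": 0},
    {"x": 17, "y": -0.5, "z": -11, "ax": 0, "ay": 0, "az": 0, "fingers": 0},
    {"x": 27, "y": -0.7, "z": -18, "ax": 0, "ay": 0, "az": 0, "fingers": 0},
    {"x": 27, "y": -0.7, "z": -18, "ax": 0, "ay": 0, "az": 0, "fingers": 0},
  ],
)

```text
time_s: 27.95
tool_pos: [413.6, -366.1, 227.7]
tcp_rot: [-0.229, 0.169, 0.958, 0.04]
ft_force: [-0.3, 0.0, -1.6]
grip_width: 23.6
finger_force: 60.0
```

servo_tool(
  commands=[
    {"x": -1.2, "y": 6, "z": 2.3, "ax": 0, "ay": -5.77, "az": -0.92, "fingers": 0},
    {"x": -1, "y": 6, "z": 2.4, "ax": 0, "ay": -5.77, "az": -0.92, "fingers": 0},
    {"x": -0.9, "y": 6, "z": 2.5, "ax": 0, "ay": -5.77, "az": -0.92, "fingers": 0},
    {"x": -0.7, "y": 6, "z": 2.6, "ax": 0, "ay": -5.77, "az": -0.92, "fingers": 0},
    {"x": -0.6, "y": 6, "z": 2.7, "ax": 0, "ay": -5.77, "az": -0.92, "fingers": 0},
    {"x": -0.4, "y": 6, "z": 2.7, "ax": 0, "ay": -5.77, "az": -0.92, "fingers": 0},
    {"x": -0.2, "y": 6, "z": 2.7, "ax": 0, "ay": -5.77, "az": -0.92, "fingers": 0},
    {"x": 0, "y": 6, "z": 2.8, "ax": 0, "ay": -5.77, "az": -0.92, "fingers": 0},
    {"x": 0.2, "y": 6, "z": 2.7, "ax": 0, "ay": -5.77, "az": -0.92, "fingers": 0},
    {"x": 0, "y": 0, "z": 0, "ax": 0, "ay": 0, "az": 0, "fingers": 0},
  ],
)

```text
time_s: 29.2
tool_pos: [431.1, -314.5, 202.0]
tcp_rot: [0.215, 0.103, 0.971, -0.022]
ft_force: [-1.1, 0.5, -1.9]
grip_width: 23.5
finger_force: 60.0
```

```bash
python3 look.py
python3 - <<'E'
from wp import *
p,r,s=cur()
c=tcp(509,-60,120,-3,0); d=tcp(509,383,100,-4.5,0)
rows((p,r),[(c,8)]); rows(c,[(d,12)])
E
```

```text
29.2 [ 431.05226711 -314.4963568   201.95225628] [-1.12391906  0.51702137 -1.90999558] [-0.89 -0.48  1.77  0.27  1.51 -2.22]
scoop [ 497.49604129 -328.58588242  130.12608111] [-12.08888226   0.03904983   0.11028687] lip [ 536.60898793 -336.96303363  130.09881919]
side [(0.89, array([376.8, 389.4]), array([ 530., -406.])), (0.7, array([406.7, 256.5]), array([ 750., -174.])), (0.63, array([361.4, 388. ]), array([ 505., -393.])), (0.62, array([356.2, 299.5]), array([ 585., -226.]))]
top [(0.61, array([355.8, 191.9]), array([ 592., -224.])), (0.57, array([340.8, 136.1]), array([ 765., -182.])), (0.5, array([414.6, 213. ]), array([ 529., -397.])), (0.42, array([411.5, 221.1]), array([ 505., -387.]))]
seg 8
0 [ 5.9 31.9 -1.1] [-0.47  0.   -1.03]
1 [ 5.3 32.  -0.8] [-0.47  0.   -1.03]
2 [ 4.7 32.1 -0.6] [-0.47  0.   -1.03]
3 [ 4.2 32.2 -0.3] [-0.47  0.   -1.03]
4 [ 3.6 32.3 -0.1] [-0.47  0.   -1.03]
5 [ 3.  32.3  0.2] [-0.47  0.   -1.03]
6 [ 2.4 32.4  0.5] [-0.47  0.   -1.03]
7 [ 1.8 32.4  0.7] [-0.47  0.   -1.03]
seg 12
0 [ 2.5 37.   0.7] [ 0.05 -0.    0.11]
1 [ 2.5 37.   0.7] [0.05 0.   0.11]
2 [ 2.6 37.   0.6] [ 0.05 -0.    0.11]
3 [ 2.7 37.   0.6] [0.05 0.   0.11]
4 [ 2.7 37.   0.6] [0.05 0.   0.11]
5 [ 2.8 37.   0.5] [ 0.05 -0.    0.11]
6 [ 2.9 37.   0.5] [0.05 0.   0.11]
7 [ 3.  37.   0.5] [0.05 0.   0.11]
8 [ 3.  37.   0.4] [ 0.05 -0.    0.11]
9 [ 3.1 37.   0.4] [ 0.05 -0.    0.11]
10 [ 3.2 37.   0.4] [ 0.05 -0.    0.11]
11 [ 3.3 37.   0.3] [0.05 0.   0.11]
```

servo_tool(
  commands=[
    {"x": 5.9, "y": 31.9, "z": -1.1, "ax": -0.47, "ay": 0, "az": -1.03, "fingers": 0},
    {"x": 5.3, "y": 32, "z": -0.8, "ax": -0.47, "ay": 0, "az": -1.03, "fingers": 0},
    {"x": 4.7, "y": 32, "z": -0.6, "ax": -0.47, "ay": 0, "az": -1.03, "fingers": 0},
    {"x": 4.2, "y": 32, "z": -0.3, "ax": -0.47, "ay": 0, "az": -1.03, "fingers": 0},
    {"x": 3.6, "y": 32, "z": -0.1, "ax": -0.47, "ay": 0, "az": -1.03, "fingers": 0},
    {"x": 3, "y": 32, "z": 0.2, "ax": -0.47, "ay": 0, "az": -1.03, "fingers": 0},
    {"x": 2.4, "y": 32, "z": 0.5, "ax": -0.47, "ay": 0, "az": -1.03, "fingers": 0},
    {"x": 1.8, "y": 32, "z": 0.7, "ax": -0.47, "ay": 0, "az": -1.03, "fingers": 0},
  ],
)

```text
time_s: 30.4
tool_pos: [441.0, -56.5, 191.7]
tcp_rot: [0.216, 0.025, 0.976, -0.005]
ft_force: [0.4, 0.3, -1.6]
grip_width: 23.4
finger_force: 60.0
```

servo_tool(
  commands=[
    {"x": 2.5, "y": 37, "z": 0.7, "ax": 0.05, "ay": 0, "az": 0.11, "fingers": 0},
    {"x": 2.5, "y": 37, "z": 0.7, "ax": 0.05, "ay": 0, "az": 0.11, "fingers": 0},
    {"x": 2.6, "y": 37, "z": 0.6, "ax": 0.05, "ay": 0, "az": 0.11, "fingers": 0},
    {"x": 2.7, "y": 37, "z": 0.6, "ax": 0.05, "ay": 0, "az": 0.11, "fingers": 0},
    {"x": 2.7, "y": 37, "z": 0.6, "ax": 0.05, "ay": 0, "az": 0.11, "fingers": 0},
    {"x": 2.8, "y": 37, "z": 0.5, "ax": 0.05, "ay": 0, "az": 0.11, "fingers": 0},
    {"x": 2.9, "y": 37, "z": 0.5, "ax": 0.05, "ay": 0, "az": 0.11, "fingers": 0},
    {"x": 3, "y": 37, "z": 0.5, "ax": 0.05, "ay": 0, "az": 0.11, "fingers": 0},
    {"x": 3, "y": 37, "z": 0.4, "ax": 0.05, "ay": 0, "az": 0.11, "fingers": 0},
    {"x": 3.1, "y": 37, "z": 0.4, "ax": 0.05, "ay": 0, "az": 0.11, "fingers": 0},
    {"x": 3.2, "y": 30, "z": 0.4, "ax": 0.05, "ay": 0, "az": 0.11, "fingers": 0},
    {"x": 3.3, "y": 15, "z": 0.3, "ax": 0.05, "ay": 0, "az": 0.11, "fingers": 0},
  ],
)

```text
time_s: 31.9
tool_pos: [438.0, 360.6, 171.0]
tcp_rot: [0.216, 0.037, 0.976, -0.008]
ft_force: [-0.8, -0.1, -2.0]
grip_width: 23.8
finger_force: 60.0
```

servo_tool(
  commands=[
    {"x": 0, "y": 15, "z": 0, "ax": 0, "ay": 0, "az": 0, "fingers": 0},
    {"x": 0, "y": 0, "z": 0, "ax": 0, "ay": 0, "az": 0, "fingers": 0},
    {"x": 0, "y": 0, "z": 0, "ax": 0, "ay": 0, "az": 0, "fingers": 0},
  ],
)

```text
time_s: 32.28
tool_pos: [439.6, 372.8, 171.6]
tcp_rot: [0.217, 0.038, 0.975, -0.008]
ft_force: [-0.2, -0.2, -1.2]
grip_width: 23.6
finger_force: 60.0
```

```bash
python3 look.py
python3 - <<'E'
from wp import *
p,r,s=cur()
rows((p,r),[(tcp(509,380,4,-4.5,0),6)])
E
```

```text
32.275 [439.63062908 372.78525786 171.59397251] [-0.17942131 -0.20036225 -1.24198723] [ 0.87 -0.25  1.65 -0.35  1.49 -0.63]
scoop [507.44313875 367.62139259  99.85076845] [-4.45436141 -0.03092628  0.09450017] lip [547.32231348 364.51479373  99.87235906]
side [(0.92, array([408.8, 255.6]), array([ 756., -173.])), (0.89, array([353.2, 300.3]), array([ 578., -225.])), (0.67, array([362.2, 390.3]), array([ 504., -397.])), (0.64, array([375.7, 387. ]), array([ 531., -402.]))]
top [(0.81, array([417.4, 220.2]), array([ 507., -404.])), (0.79, array([351.4, 193.8]), array([ 586., -211.])), (0.67, array([339.7, 138.8]), array([ 757., -179.])), (0.65, array([413.7, 210.3]), array([ 537., -395.]))]
seg 6
0 [ 6.7  2.1 14.5] [ 0.02  0.01 -0.  ]
1 [ 6.7  2.1 14.5] [ 0.02  0.01 -0.  ]
2 [ 6.7  2.1 14.5] [ 0.02  0.01 -0.  ]
3 [ 6.7  2.1 14.5] [ 0.02  0.01 -0.  ]
4 [ 6.7  2.1 14.5] [ 0.02  0.01 -0.  ]
5 [ 6.7  2.1 14.5] [ 0.02  0.01 -0.  ]
```

servo_tool(
  commands=[
    {"x": 6.7, "y": 2.1, "z": 14.5, "ax": 0, "ay": 0, "az": 0, "fingers": 0},
    {"x": 6.7, "y": 2.1, "z": 14.5, "ax": 0, "ay": 0, "az": 0, "fingers": 0},
    {"x": 6.7, "y": 2.1, "z": 14.5, "ax": 0, "ay": 0, "az": 0, "fingers": 0},
    {"x": 6.7, "y": 2.1, "z": 14.5, "ax": 0, "ay": 0, "az": 0, "fingers": 0},
    {"x": 6.7, "y": 2.1, "z": 14.5, "ax": 0, "ay": 0, "az": 0, "fingers": 0},
    {"x": 6.7, "y": 2.1, "z": 14.5, "ax": 0, "ay": 0, "az": 0, "fingers": 0},
    {"x": 0, "y": 0, "z": 0, "ax": 0, "ay": 0, "az": 0, "fingers": 0},
  ],
)

```text
time_s: 33.35
tool_pos: [440.2, 385.7, 73.6]
tcp_rot: [0.216, 0.037, 0.976, -0.008]
ft_force: [-0.1, 0.4, -0.4]
grip_width: 23.3
finger_force: 60.0
```

servo_tool(
  commands=[
    {"x": 0.4, "y": 0, "z": 0.9, "ax": 0, "ay": 0, "az": 0, "fingers": 0},
    {"x": 0.4, "y": 0, "z": 0.9, "ax": 0, "ay": 0, "az": 0, "fingers": 0},
    {"x": 0.4, "y": 0, "z": 0.9, "ax": 0, "ay": 0, "az": 0, "fingers": 0},
    {"x": 0, "y": 0, "z": 0, "ax": 0, "ay": 0, "az": 0, "fingers": 0},
    {"x": 0, "y": 0, "z": 0, "ax": 0, "ay": 0, "az": 0, "fingers": 0},
  ],
)

```text
time_s: 33.98
tool_pos: [440.8, 386.1, 72.6]
tcp_rot: [0.217, 0.038, 0.976, -0.007]
ft_force: [-0.1, -0.7, -2.1]
grip_width: 23.5
finger_force: 60.0
```

servo_tool(
  commands=[
    {"x": 0.3, "y": 0, "z": 0.6, "ax": 0, "ay": 0, "az": 0, "fingers": 0},
    {"x": 0.3, "y": 0, "z": 0.6, "ax": 0, "ay": 0, "az": 0, "fingers": 0},
    {"x": 0, "y": 0, "z": 0, "ax": 0, "ay": 0, "az": 0, "fingers": 0},
    {"x": 0, "y": 0, "z": 0, "ax": 0, "ay": 0, "az": 0, "fingers": 0},
  ],
)

```text
time_s: 34.48
tool_pos: [440.9, 386.3, 71.7]
tcp_rot: [0.217, 0.038, 0.975, -0.007]
ft_force: [-1.2, 0.1, 1.7]
grip_width: 23.4
finger_force: 60.0
```

Contact with the bench (Fz +1.7 N). Opening the fingers.

servo_tool(
  commands=[
    {"x": 0, "y": 0, "z": 0, "ax": 0, "ay": 0, "az": 0, "fingers": 100},
    {"x": 0, "y": 0, "z": 0, "ax": 0, "ay": 0, "az": 0, "fingers": 100},
    {"x": 0, "y": 0, "z": 0, "ax": 0, "ay": 0, "az": 0, "fingers": 100},
    {"x": 0, "y": 0, "z": 0, "ax": 0, "ay": 0, "az": 0, "fingers": 100},
    {"x": 0, "y": 0, "z": 0, "ax": 0, "ay": 0, "az": 0, "fingers": 100},
    {"x": 0, "y": 0, "z": 0, "ax": 0, "ay": 0, "az": 0, "fingers": 100},
    {"x": 0, "y": 0, "z": -10, "ax": 0, "ay": 0, "az": 0, "fingers": 100},
    {"x": 0, "y": 0, "z": -30, "ax": 0, "ay": 0, "az": 0, "fingers": 100},
    {"x": 0, "y": 0, "z": -40, "ax": 0, "ay": 0, "az": 0, "fingers": 100},
    {"x": 0, "y": 0, "z": -40, "ax": 0, "ay": 0, "az": 0, "fingers": 100},
    {"x": 0, "y": 0, "z": 0, "ax": 0, "ay": 0, "az": 0, "fingers": 100},
  ],
)

```text
time_s: 35.85
tool_pos: [390.3, 391.6, 185.1]
tcp_rot: [0.219, 0.038, 0.975, -0.004]
ft_force: [0.2, 0.8, -0.5]
grip_width: 87.7
finger_force: 0.0
```

```bash
python3 look.py; python3 fit.py | grep -E "scoop|block|dowel"
```

```text
35.85 [390.26989795 391.57600482 185.09873273] [ 0.1839144   0.81015432 -0.49817351] [ 0.98 -0.29  1.66 -0.38  1.54 -0.54]
scoop [458.40607189 387.03958852 113.62026025] [-4.32734321 -0.25135281  0.49306585] lip [498.2916576  384.0214334  113.79573705]
side [(0.91, array([376.1, 389. ]), array([ 530., -405.])), (0.84, array([352.9, 298.5]), array([ 580., -221.])), (0.82, array([362.7, 389.6]), array([ 505., -396.])), (0.64, array([409.5, 260.6]), array([ 750., -186.]))]
top [(0.78, array([354.3, 195.6]), array([ 581., -220.])), (0.74, array([415.8, 211.5]), array([ 533., -401.])), (0.71, array([342. , 137.2]), array([ 762., -186.]))]
scoop 0.78 ['top', 'side'] [506.6 381. ] yaw -3.2 cost 0.211 px [148. 222.]
block 0.74 ['top', 'side'] [605.7  30.4] yaw -3.1 cost 0.162 px [273. 187.]
dowel_a 0.61 ['top', 'side'] [ 502.8 -395.3] yaw 174.6 cost 0.266 px [415. 223.]
dowel_a 0.56 ['top', 'side'] [ 528.7 -404.5] yaw -5.8 cost 0.193 px [414. 213.]
dowel_a 0.53 ['top', 'side'] [ 581.8 -219.2] yaw 93.1 cost 0.319 px [356. 196.]
dowel_a 0.52 ['top', 'side'] [ 757.1 -177.6] yaw 29.8 cost 0.393 px [340. 137.]
```

The scoop stands flat and released at its original spot. Both dowels are in the tray at (503,−395) and (529,−405), and the block hasn't moved. Signing off.

```bash
python3 -c "
from cell import robot
print(robot.sign_off())"
```

```text
the job is handed in; nothing more can be done
None
```

The job is handed in at about 36 s of the 72 s allowed: both dowels were scooped out in one load and tipped low into the tray, the scoop stands flat and released on the bench, and the block stays in the bin; the hand-in call returned no verdict.

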